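# Clamp the sharpening stone with the T-handle hex key

## Robot

A 7-joint arm with a two-finger parallel gripper is mounted at the origin on a cart in front of the work surface, level with it; the furniture and walls round the work are solid. World frame = base frame: x ahead of the robot, y to its left, z up, the work surface at z = 0. Lengths are in m, angles in rad, forces in N, time in s.
With the tool pointing down it reaches from about 0.4 to 0.85 m from the base axis. Payload 4.5 kg.
Tool frame: the origin (TCP) lies between the finger pads; the fingertips stand 11 mm ahead of it and the grasp point (between the pads) lies 8 mm behind it (r.nose_length is the distance from the TCP to the fingertips, in m); z points along the fingers, y is the line along which they close (so a half turn about z gives the same grasp; the last joint's range is limited). The gripper opens to 88 mm and grips with 3 to 60 N. Pads are 18 mm wide; open, the fingers measure 123 mm over their backs; the gripper's body (75 mm by 187 mm) begins 45 mm behind the grasp point.
Start: joints at [1.203, 0.689, -0.195, 1.565, 0.157, 0.902, -0.215], TCP at [0.244, -0.575, 0.25] pointing down, gripper open.
Joint ranges: [-3.01, 3.01], [-0.46, 2.08], [-1.47, 1.51], [0.13, 2.56], [-1, 4.14], [0.04, 2.09], [-2.66, 2.66]. Speed limits (rad/s): [2.57, 2.57, 3.14, 3.14, 3.14, 3.14, 3.14].

## Interface

Orientations are given as a unit quaternion [x, y, z, w].
In Python, from plant import get_state, snapshot, camera_model, r gives the robot as it stands.
- The arm moves only by the shell command python3 -m inch 'ROWS' [FORCE]. ROWS is text: rows parted by semicolons, each of 7 numbers parted by spaces: the opening, from -1 (shut) to 1 (fully open), then the shift along the tool's x, y, z in m, then the turn, a rotation vector about the tool's x, y, z in rad. A call has 1 to 20 rows; each row shifts and turns the commanded pose from where the row before left it, along the tool's axes as they then stand; what a row does not reach is not made up. A row lasts 1/12 s, in which the tool goes at most 41.7 mm and 7.16 degrees, less where a joint would pass 70% of its speed; a pose out of reach is approached as far as the arm can. A call is refused whole if a number of a shift passes 0.0417 or a number of a turn 0.125, either way. A call with a gripper value outside its range is refused whole. The fingers move at their own pace and stop on an object; FORCE is the grip in N (left out, the last holds). Time passes only in rows, so rows that do not move let the fingers close. It gives the time, the measured TCP pose, the force, the opening and the grip force at its end, in the units of the state.
- get_state(): the state, without advancing time (a new reading comes with each control period).
- snapshot(name): name is "scene" or "top" or "wrist"; returns (picture, depth): 400x640x3 uint8, red, green, blue; 400x640 float32, m along the optical axis (not along the pixel's ray), 0 where there is no reading.
- camera_model(name): a dict with "intrinsics" (3x3 intrinsics, pixels), "dist" ([k1, k2, p1, p2, k3] as OpenCV has them; the pictures are not rectified), "view" (4x4, takes a point from world to camera coordinates). Camera axes: x right, y down, z forward; pixel columns grow to the right and rows downward; lengths in m; the calibration is good to about 2 mm. A picture is of the moment at which its call begins: read the wrist's pose just before it. camera_model takes no time and is no camera call; for the wrist camera it gives the pose at the moment of the call.
- r.finish_job(): hands the job in; it is judged then, once.
The state is a dict: "clock": time; "q": joint angles; "qd": joint speeds; "joint_torque": joint torques, N m; "tool_pos": TCP position; "eef_rot": TCP orientation; "contact_force": force on the tool from outside, world axes, zero at the start; "moment": the same for the moment, N m; "opening": opening from 0.0 (shut) to 1.0 (fully open); "finger_force": force on a finger pad.
Only numpy, scipy, OpenCV 4.12 (cv2) and the standard library are available. Lean on these libraries where they do the work, as an engineer would, in place of code of your own. Each camera call takes 0.05 s, during which the arm holds its last target. There are 200 camera calls.

## Task

Clamp the loose sharpening stone in its holder: take the T-handle hex key from its wooden stand, find the hidden hex socket at the bottom of the bore in the green clamp head by pressing lightly and turning until the key drops in, then turn it clockwise (seen from above) as far as it will go, so that the stone is squeezed firmly against the rubber buffer. Put the key back upright in its hole in the stand, fully down, and leave the other things on the table where they are.

Things in the scene. Friction and masses are not known exactly. Their poses are not given: they have to be found in the camera images.
- stone_holder: fixed holder of the sharpening stone: hardwood bed 86 mm wide (x), green metal clamp head (72 x 53 mm, top 50 mm above the table) at its -y end, dark end block (46 mm high) with a rubber buffer at its +y end; reaches from y = -135 to +108 mm. Origin on the table under the middle of the stone's place, y along the stone from head to buffer, z up. Its place and yaw (within 0.35 rad) vary
- bore_mouth (a point): centre of the mouth of the vertical bore in the top of the green clamp head, 50 mm above the table, in a steel washer 34 mm wide; axes as the holder's. The bore is 24 mm wide with a 2 mm chamfer. Deep in it, on its axis, turns the cam screw whose socket takes the key; the screw carries an eccentric cam that pushes the stone's end
- socket_mouth (a point): on the bore's axis, 24.5 mm below its mouth: where the socket begins, with a small flare. Hexagon 18 mm across flats, floor 15.5 mm below this point. Black; how it is turned is not known. A key not lined up stands with its tip 0 to 2 mm below this point; lined up within about 7 deg it drops to the floor and has 7 deg of play each way. A key pressed with under 8 N does not turn the screw by rubbing
- cam_axis (a point): same axis, in the cam 14 mm below the bore's mouth. The screw turns clockwise, seen from above, from slack to tight, 109 deg between two hard stops; it begins 0 to 52 deg from the slack stop, so 57 to 109 deg bring it home; the last 20 deg are tight enough. It takes about 0.05 N m when slack, up to 0.15 N m when tightening, and stays where it is left
- holder_bed (a point): middle of the bed's floor on which the stone lies, 26 mm above the table; axes as the holder's. Two side strips, 10 mm high, stand 27 mm either side of it and leave the stone 2 mm of play on each side
- buffer (a joint): how far the rubber buffer at the end of the bed is squeezed by the stone, in m: 0 when the stone is loose, about 0.0044 when the cam is turned fully home (1.5 N per mm)
- stone_center (a point): centre of the loose grey sharpening stone (50 x 150 x 24 mm, 0.42 kg), half-way up; y along its length. It lies in the holder with 1 to 4 mm of slack along its length and need not be handled
- key_handle (a point): T-handle hex key, 0.25 to 0.42 kg: centre of its red and black crossbar, 100 mm long (x), 20 mm wide (y), 22 mm high (z). The steel hex shank, 17 mm across flats, points down (-z) from the bar's middle; two of its corners lie along +-x, two flats face +-y. Its tip is 106 mm below this point. Standing in the socket or the stand it may be let go and gripped anew
- key_tip (a point): middle of the flat tip of the key's shank (edge chamfered about 1 mm), 106 mm below the handle's centre along the shank; axes as the handle's
- key_stand: fixed light-wood block with a dark foot, 52 x 110 x 60 mm high, in which the key stands; origin on the table under the key's hole, y along its length. Its place and yaw vary, and so does the yaw of the key in it
- stand_hole (a point): centre of the mouth of the key's hole in the middle of the stand's top, 60 mm above the table: round, 22.5 mm wide, chamfered 2.5 mm, 54 mm deep; axes as the stand's. The two smaller holes, 33 mm to either side along y, are for other keys, which are not here
- paring_chisel: bystander: slim chisel, 299 mm long, black handle with a red ring, lying near the front edge of the table; origin under its middle
- glue_bottle: bystander: white glue bottle with a red cap, 62 mm wide, 187 mm high, standing to the left; origin under its middle
- wax_tin: bystander: flat round tin with a dark green lid, 87 mm wide, 30 mm high, to the right; origin under its middle
- masking_tape: bystander: roll of masking tape lying flat, 105 mm wide, 25 mm high, to the left; origin under its middle
- carver_mallet: bystander: round wooden mallet, 250 mm long, lying behind the holder; origin under its middle
- hex_key: the T-handle hex key as a whole: origin at the middle of the tip, z up the shank, x along the crossbar
- oil_stone: the sharpening stone as a whole: origin under its middle, y along its length

How it is judged:
On the way, in this order (a step that is already met when the one before it is completed fails the run):
1. the key is lifted out of its stand (z of key_tip in the frame of stand_hole above 0.005 m), for 0.1 s.
2. the key has dropped into the hex socket (z of key_tip in the frame of bore_mouth below -0.034 m and horizontal distance between key_tip and bore_mouth below 0.005 m), for 0.2 s.
3. the stone is clamped against the buffer with the key (horizontal distance between key_tip and bore_mouth below 0.005 m and value of joint buffer above 0.002 m and x of stone_center in the frame of holder_bed between -0.006 and 0.006 m and z of stone_center in the frame of holder_bed below 0.017 m and angle between the y axis of stone_center and the y axis of holder_bed, either way round below 0.06 rad), for 0.2 s.
At the end, for the whole second after the job is handed in: The stone lies flat and straight in the bed (within 6 mm of its middle line) and squeezes the buffer by over 2 mm; the key stands in its hole in the stand (tip within 8 mm of the axis, at least 45 mm deep, upright within 0.15 rad); all at rest (value of joint buffer above 0.002 m and x of stone_center in the frame of holder_bed between -0.006 and 0.006 m and z of stone_center in the frame of holder_bed below 0.017 m and angle between the y axis of stone_center and the y axis of holder_bed, either way round below 0.06 rad and horizontal distance between key_tip and stand_hole below 0.008 m and z of key_tip in the frame of stand_hole below -0.045 m and angle between key_handle's own z axis and vertical below 0.15 rad and linear speed of each of hex_key, oil_stone below 0.02 m/s); the robot touches nothing.
It fails at once if a bystander (chisel, glue bottle, tin, tape, mallet) is moved by more than 25 mm (distance of any of paring_chisel, glue_bottle, wax_tin, masking_tape, carver_mallet from where it was at the start of the episode above 0.025 m).
It also fails if it takes over 64 s, if anything falls off the work surface, if the arm or the gripper's body presses on something with over 40 N, if the wrist force passes 120 N, or if a joint passes its speed limit or range.

## Working session

There is one attempt and no reset: what is moved stays moved. The work goes in short steps, Python scripts to look and compute and a shell command to move; the robot and the scene stay as the last step left them, time stands still between calls to the robot, and variables do not carry over. Pictures are saved under pics/ and viewed, at most 10 in all, crops included, and the job is handed in when it is done.

```bash
ls; mkdir -p pics
cat > h.py <<'E'
import numpy as np, cv2
from plant import get_state, snapshot, camera_model, r
from scipy.spatial.transform import Rotation as R
def world(cm,u,v,d=None,z=None):
    p=cv2.undistortPoints(np.array([[[u,v]]],float),cm["intrinsics"],np.array(cm["dist"],float))[0,0]
    M=np.linalg.inv(cm["view"]); ray=np.array([p[0],p[1],1.])
    if d is not None: return (M@np.append(ray*d,1))[:3]
    dr=M[:3,:3]@ray; return M[:3,3]+dr*(z-M[2,3])/dr[2]
def save(n,img): cv2.imwrite(n,img[:,:,::-1])
E
python3 - <<'E'
from h import *
s=get_state(); print(s)
for n in("top","scene"):
    cm=camera_model(n); im,d=snapshot(n); save(f"pics/{n}.png",im); np.savez(f"{n}.npz",im=im,d=d)
    print(n,cm)
E
```

```text
pics
{'clock': 0.0, 'q': array([ 1.20280365,  0.68999437, -0.19452409,  1.56630661,  0.15730361,
        0.90249295, -0.21513067]), 'qd': array([ 1.70068625e-03,  1.26446950e-03, -6.78741161e-04,  9.55721081e-05,
       -6.19899313e-04, -5.94572882e-04, -1.73239738e-04]), 'joint_torque': array([-5.66449617e-04, -5.27564371e+01, -1.26662493e+00, -1.53431654e+01,
       -5.25436469e-02,  6.62211474e-03,  1.59248125e-04]), 'tool_pos': array([ 0.24414679, -0.57469591,  0.24891376]), 'eef_rot': array([ 9.79881804e-01,  1.99576631e-01, -2.40987372e-04, -8.71682384e-04]), 'contact_force': array([0.97228603, 0.30434184, 0.2519174 ]), 'moment': array([ 0.02078324, -0.01382027, -0.02351111]), 'finger_force': 0.0, 'opening': 0.9993017056710652}
top {'intrinsics': array([[462.66774018,   0.        , 322.93857958],
       [  0.        , 462.66774018, 198.94200089],
       [  0.        ,   0.        ,   1.        ]]), 'dist': array([-0.05809815,  0.        ,  0.        ,  0.        ,  0.        ]), 'view': array([[ 0.02158034, -0.99951525,  0.02243992, -0.03566733],
       [-0.99181829, -0.02422808, -0.12533743,  0.54025704],
       [ 0.12582035, -0.0195515 , -0.99186036,  1.31220919],
       [ 0.        ,  0.        ,  0.        ,  1.        ]])}
scene {'intrinsics': array([[376.01401602,   0.        , 317.76963076],
       [  0.        , 376.01401602, 201.75045391],
       [  0.        ,   0.        ,   1.        ]]), 'dist': array([-0.06966026,  0.        ,  0.        ,  0.        ,  0.        ]), 'view': array([[-0.73426257, -0.67885485,  0.00381717,  0.38425049],
       [-0.28342316,  0.30143692, -0.91038843,  0.24122797],
       [ 0.61687096, -0.66954603, -0.41373704,  0.74718898],
       [ 0.        ,  0.        ,  0.        ,  1.        ]])}
```

View pics/top.png

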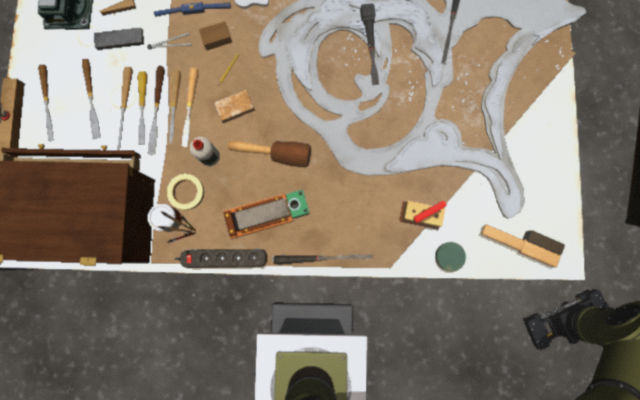

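View pics/scene.png

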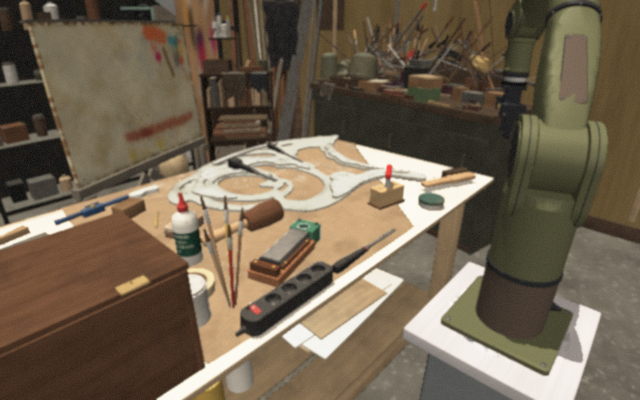

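The top view shows the green clamp head near (297,204), with the stand and red key bar near (427,213). I'll enlarge both.

Run:
```python
from h import *
d=np.load("top.npz"); im=d["im"]; D=d["d"]
a=im[180:250,215:325]; b=im[185:245,380:470]
A=cv2.resize(a,None,fx=7,fy=7,interpolation=cv2.INTER_CUBIC)[:, :770]
b=im[190:240,380:470]; B=cv2.resize(b,None,fx=7,fy=7,interpolation=cv2.INTER_CUBIC)
# keep within 600 rows: crop A to rows 185..220
A=cv2.resize(im[185:220,260:350],None,fx=7,fy=7,interpolation=cv2.INTER_CUBIC)
save("pics/c1.png",np.vstack([A,B]))
cm=camera_model("top")
print(D[205,296],D[213,430])
```

```text
1.3692425 1.2595049
```

View pics/c1.png

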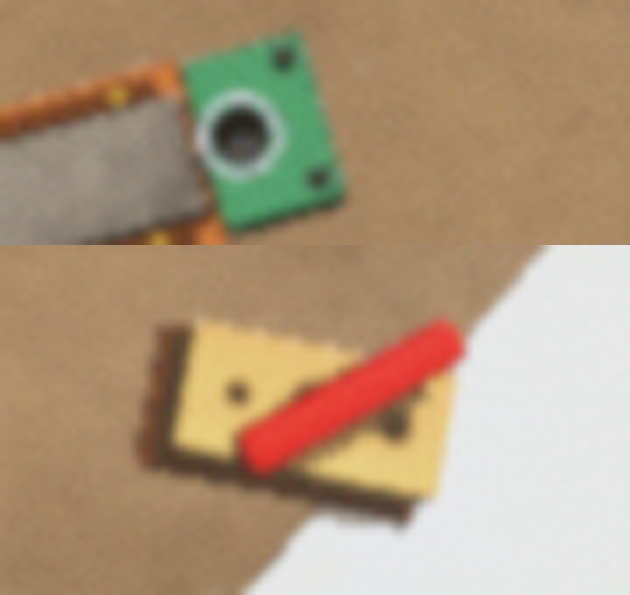

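The crop shows the bore at full-image pixel (294.3,204.1). The bar ends are at (417.4,220) and (443.1,203.9), and the small stand holes are near (413.8,211) and (436.4,215.5).

Run:
```python
from h import *
cm=camera_model("top")
print("bore",world(cm,294.3,204.1,z=.05))
a=world(cm,417.4,220,z=.12);b=world(cm,443.1,203.9,z=.12)
print("bar",a,b,(a+b)/2,np.degrees(np.arctan2(*(b-a)[[1,0]])), "depth",world(cm,430,213,d=1.2595))
c=world(cm,413.8,211,z=.06);d=world(cm,436.4,215.5,z=.06);print("holes",c,d,(c+d)/2)
E=[world(cm,260+x/7,185+y/7,z=.05) for x,y in((182,65),(295,33),(345,195),(232,232))];print(np.round(E,4))
e=E[1]-E[0];f=E[2]-E[3];g=E[3]-E[0];print([np.degrees(np.arctan2(v[1],v[0])) for v in(e,f,g)])
s=get_state(); m=R.from_quat(s["eef_rot"]).as_matrix();print(m, camera_model("wrist"))
```

```text
bore [0.52203492 0.05891661 0.05      ]
bar [ 0.47848297 -0.28046309  0.12      ] [ 0.52441309 -0.35194529  0.12      ] [ 0.50144803 -0.31620419  0.12      ] -57.27766141192669 depth [ 0.49820666 -0.3146983   0.12254401]
holes [ 0.5092367  -0.28374973  0.06      ] [ 0.49778072 -0.34915358  0.06      ] [ 0.50350871 -0.31645166  0.06      ]
[[0.5499 0.0836 0.05  ]
 [0.5643 0.0376 0.05  ]
 [0.4978 0.0153 0.05  ]
 [0.4816 0.061  0.05  ]]
[np.float64(-72.59578852508389), np.float64(-70.4167284009962), np.float64(-161.72088567504778)]
[[ 9.20312725e-01  3.91182801e-01 -7.09395232e-04]
 [ 3.91183434e-01 -9.20311606e-01  1.43843217e-03]
 [-9.01747399e-05 -1.60131109e-03 -9.99998714e-01]] {'intrinsics': array([[359.56745358,   0.        , 319.88598012],
       [  0.        , 359.56745358, 204.41018942],
       [  0.        ,   0.        ,   1.        ]]), 'dist': array([-0.01919548,  0.        ,  0.        ,  0.        ,  0.        ]), 'view': array([[ 0.39059785, -0.92055965, -0.00180388, -0.62375522],
       [-0.87817193, -0.37319889,  0.29922675, -0.04094303],
       [-0.27612927, -0.11529321, -0.95418033,  0.39124924],
       [ 0.        ,  0.        ,  0.        ,  1.        ]])}
```

```bash
python3 -m inch '1 .0337 -.0138 0 0 0 0;1 .0337 -.0138 0 0 0 0;1 .0337 -.0138 0 0 0 0;1 .0337 -.0138 0 0 0 0;1 .0337 -.0138 0 0 0 0;1 .0337 -.0138 0 0 0 0;1 .0337 -.0138 0 0 0 0;1 .0337 -.0138 0 0 0 0;1 .0337 -.0138 0 0 0 0;1 .0337 -.0138 0 0 0 0' 40
python3 -m inch '1 0 0 0 0 0 -.1243;1 0 0 0 0 0 -.1243;1 0 0 0 0 0 -.1243;1 0 0 0 0 0 -.1243;1 0 0 0 0 0 -.1243;1 0 0 0 0 0 -.1243;1 0 0 0 0 0 -.1243;1 0 0 0 0 0 -.1243;1 0 0 0 0 0 -.1243;1 0 0 0 0 0 -.1243;1 0 0 0 0 0 -.1243;1 0 0 0 0 0 -.1243;1 0 0 0 0 0 -.1243;1 0 0 0 0 0 -.1243;1 0 0 0 0 0 0'
cat >> h.py <<'E'
def pose():
    s=get_state(); m=R.from_quat(s["eef_rot"]).as_matrix()
    print("t",round(s["clock"],2),"p",np.round(s["tool_pos"],4),"xang",round(np.degrees(np.arctan2(m[1,0],m[0,0])),2),"tilt",np.round(m[:2,2],4),"q7",round(s["q"][6],3),"F",np.round(s["contact_force"],1),"M",np.round(s["moment"],2),"op",round(s["opening"],3),"ff",round(s["finger_force"],1))
    return s["tool_pos"],m
def to(p,m,t,ang=None):
    print("shift",np.round(m.T@(np.array(t)-p),4)); 
    if ang is not None:
        T=R.from_euler("z",ang,degrees=True).as_matrix()@np.diag([1,-1,-1.]); print("rot",np.round(R.from_matrix(m.T@T).as_rotvec(),4))
E
python3 - <<'E'
from h import *
pose(); cm=camera_model("wrist"); im,D=snapshot("wrist"); save("pics/w1.png",im); np.savez("w1.npz",im=im,d=D,v=cm["view"])
E
```

```text
clock: 0.93
tool_pos: [0.5014, -0.3149, 0.2494]
eef_rot: [0.98, 0.2, -0.0, -0.0]
contact_force: [1.0, -0.4, 0.7]
opening: 0.996
finger_force: 0.0
clock: 2.18
tool_pos: [0.5001, -0.3166, 0.2491]
eef_rot: [0.478, 0.878, 0.0, -0.001]
contact_force: [-0.3, -0.4, -0.3]
opening: 1.0
finger_force: 0.0
t 2.18 p [ 0.5001 -0.3166  0.2491] xang 122.89 tilt [-0.0009  0.0009] q7 0.587 F [-0.3 -0.4 -0.3] M [-0.01 -0.08 -0.02] op 1.0 ff 0.0
```

View pics/w1.png

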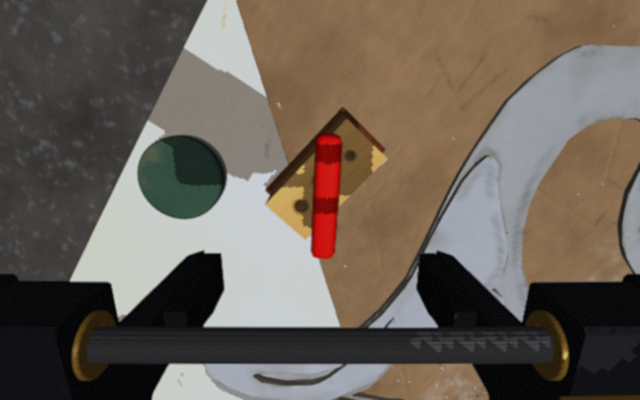

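The wrist view shows the red bar running from (328,137) to (323,256), nearly parallel to the fingers' plane. The stand's small holes are at (350,155) and (301,206). I'll refine from these.

Run:
```python
from h import *
p,m=pose(); d=np.load("w1.npz"); cm=camera_model("wrist"); im=d["im"].astype(int)
mask=(im[...,0]>120)&(im[...,1]<70)&(im[...,2]<70); D=d["d"]
v,u=np.nonzero(mask); P=np.array([world(cm,a,b,d=D[b,a]) for a,b in zip(u,v)]); 
print(len(P),np.percentile(P[:,2],[5,50,95]))
Q=P[(P[:,2]>.117)&(P[:,2]<.13)]
(c,sz,a)=cv2.minAreaRect((Q[:,:2]*1000).astype(np.float32)); print("rect",c,sz,a)
e,f=world(cm,328,140,z=.123),world(cm,323,253,z=.123);print(e,f,np.degrees(np.arctan2(*(e-f)[[1,0]])))
h1,h2=world(cm,350,155,z=.06),world(cm,301,206,z=.06);print("holes",h1,h2,(h1+h2)/2)
to(p,m,[c[0]/1000,c[1]/1000,.104])
```

```text
t 2.23 p [ 0.5002 -0.3165  0.2492] xang 122.57 tilt [-0.0006  0.0009] q7 0.583 F [-0.6  0.5 -0.1] M [-0.08 -0.12  0.05] op 1.001 ff 0.0
2519 [0.12025503 0.12306179 0.12449013]
rect (505.1426696777344, -314.90142822265625) (18.759864807128906, 97.39568328857422) 29.510623931884766
[ 0.48135029 -0.27564942  0.123     ] [ 0.52651959 -0.35273642  0.123     ] 120.36826806926695
holes [ 0.51095241 -0.28216569  0.06      ] [ 0.49894285 -0.34742209  0.06      ] [ 0.50494763 -0.31479389  0.06      ]
shift [-0.0015  0.005   0.1452]
```

```bash
python3 -m inch '1 -.0015 .005 0 0 0 .045;1 0 0 .025 0 0 0;1 0 0 .03 0 0 0;1 0 0 .03 0 0 0;1 0 0 .03 0 0 0;1 0 0 .02 0 0 0;1 0 0 .01 0 0 0;1 0 0 0 0 0 0' 40
python3 -m inch '-1 0 0 0 0 0 0;-1 0 0 0 0 0 0;-1 0 0 0 0 0 0;-1 0 0 0 0 0 0;-1 0 0 0 0 0 0;-1 0 0 0 0 0 0' 50
python3 -c "
from h import *
pose()"
```

```text
clock: 2.9
tool_pos: [0.5043, -0.3145, 0.1026]
eef_rot: [0.5, 0.866, -0.0, -0.002]
contact_force: [-0.2, -0.0, 0.3]
opening: 1.0
finger_force: 0.0
clock: 3.4
tool_pos: [0.5059, -0.3152, 0.1054]
eef_rot: [0.499, 0.867, -0.0, 0.001]
contact_force: [0.3, 0.3, 0.7]
opening: 0.568
finger_force: 0.0
t 3.4 p [ 0.5059 -0.3152  0.1054] xang 120.13 tilt [ 0.0009 -0.0006] q7 0.403 F [0.3 0.3 0.7] M [-0.02 -0.15  0.02] op 0.568 ff 0.0
```

```bash
python3 -m inch '-1 0 0 0 0 0 0;-1 0 0 0 0 0 0;-1 0 0 0 0 0 0;-1 0 0 0 0 0 0;-1 0 0 0 0 0 0;-1 0 0 0 0 0 0;-1 0 0 0 0 0 0;-1 0 0 0 0 0 0' 50
python3 -c "
from h import *
pose()"
```

```text
clock: 4.07
tool_pos: [0.5056, -0.315, 0.1047]
eef_rot: [0.499, 0.867, -0.0, -0.0]
contact_force: [-0.3, -0.1, -0.0]
opening: 0.217
finger_force: 50.0
t 4.07 p [ 0.5056 -0.315   0.1047] xang 120.15 tilt [-0.0002 -0.0001] q7 0.403 F [-0.3 -0.1 -0. ] M [-0.02 -0.03 -0.  ] op 0.217 ff 50.0
```

```bash
python3 -m inch '-1 0 0 -.01 0 0 0;-1 0 0 -.02 0 0 0;-1 0 0 -.02 0 0 0;-1 0 0 -.02 0 0 0;-1 0 0 -.02 0 0 0;-1 0 0 -.015 0 0 0;-1 0 0 0 0 0 0'
python3 -m inch '-1 .015 .0093 0 0 0 0;-1 .0287 .0183 0 0 0 0;-1 .0287 .0183 0 0 0 0;-1 .0287 .0183 0 0 0 0;-1 .0287 .0183 0 0 0 0;-1 .0287 .0183 0 0 0 0;-1 .0287 .0183 0 0 0 0;-1 .0287 .0183 0 0 0 0;-1 .0287 .0183 0 0 0 0;-1 .0287 .0183 0 0 0 0;-1 .0287 .0183 0 0 0 0;-1 .0137 .009 0 0 0 0;-1 0 0 0 0 0 0;-1 0 0 0 0 0 0'
python3 - <<'E'
from h import *
pose(); cm=camera_model("wrist"); im,D=snapshot("wrist"); save("pics/w2.png",im); np.savez("w2.npz",im=im,d=D,v=cm["view"]); pose()
E
```

```text
clock: 4.65
tool_pos: [0.5073, -0.3153, 0.213]
eef_rot: [0.499, 0.867, 0.0, 0.003]
contact_force: [0.3, 0.2, -2.6]
opening: 0.218
finger_force: 50.0
clock: 5.82
tool_pos: [0.5204, 0.0602, 0.209]
eef_rot: [0.498, 0.867, -0.0, -0.001]
contact_force: [-0.1, -0.3, -4.1]
opening: 0.224
finger_force: 50.0
t 5.82 p [0.5204 0.0602 0.209 ] xang 120.32 tilt [-0.0016 -0.0002] q7 -0.193 F [-0.1 -0.3 -4.1] M [-0.08 -0.12  0.01] op 0.224 ff 50.0
t 5.87 p [0.5204 0.0584 0.2089] xang 120.17 tilt [-0.002  -0.0015] q7 -0.193 F [ 0.4 -0.5 -2.9] M [-0.05 -0.1   0.03] op 0.22 ff 50.0
```

View pics/w2.png

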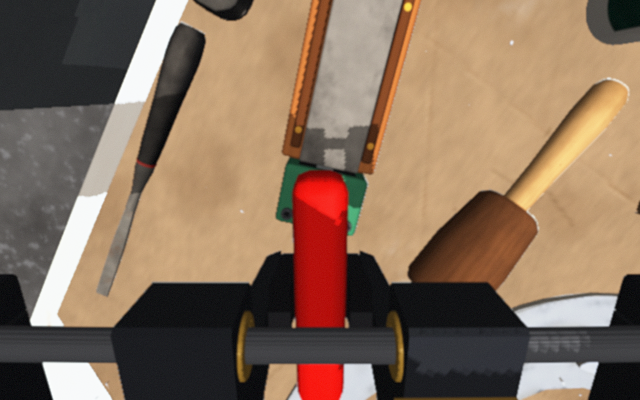

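The wrist view shows the key bar hiding the bore, with the green head around (320,195). I'll back off 6 cm along tool -x to see it.

```bash
python3 -m inch '-1 -.02 0 0 0 0 0;-1 -.025 0 0 0 0 0;-1 -.02 0 0 0 0 0;-1 0 0 0 0 0 0;-1 0 0 0 0 0 0;-1 0 0 0 0 0 0'
python3 - <<'E'
from h import *
pose(); cm=camera_model("wrist"); im,D=snapshot("wrist"); np.savez("w3.npz",im=im,d=D,v=cm["view"],p=get_state()["tool_pos"]); pose()
save("pics/w3.png",cv2.resize(im[40:240,220:420],None,fx=3,fy=3,interpolation=cv2.INTER_CUBIC))
E
```

```text
clock: 6.37
tool_pos: [0.553, 0.002, 0.2093]
eef_rot: [0.5, 0.866, -0.0, -0.001]
contact_force: [-0.8, 1.2, -3.7]
opening: 0.22
finger_force: 50.0
t 6.37 p [0.553  0.002  0.2093] xang 120.06 tilt [-0.0014 -0.0001] q7 -0.065 F [-0.8  1.2 -3.7] M [ 0.02 -0.12  0.02] op 0.22 ff 50.0
t 6.42 p [0.553  0.0028 0.2094] xang 120.14 tilt [-0.0012  0.0002] q7 -0.065 F [-0.5  0.6 -3. ] M [-0.03 -0.14 -0.03] op 0.217 ff 50.0
```

View pics/w3.png

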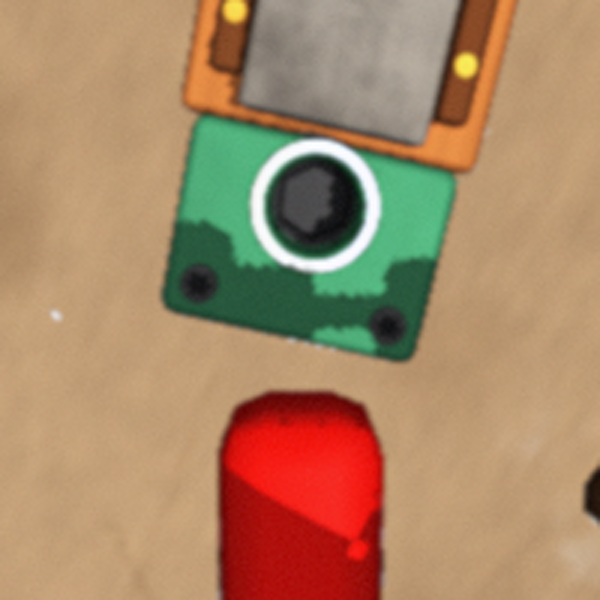

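The crop shows the washer centred at (316,206), which is full-image pixel (325.0,108.3).

Run:
```python
from h import *
p,m=pose(); cm=camera_model("wrist"); d=np.load("w3.npz"); cm["view"]=d["v"]
b=world(cm,325.0,108.3,z=.05);print(b, world(cm,325-17,108,d=d["d"][108,308]))
E=[world(cm,220+x/3,40+y/3,z=.05) for x,y in((164,305),(412,358))];e=E[1]-E[0];print(E,np.linalg.norm(e),np.degrees(np.arctan2(e[1],e[0])))
to(p,m,[b[0],b[1],.2094],120.15)
```

```text
t 6.42 p [0.553  0.0028 0.2094] xang 120.14 tilt [-0.0012  0.0002] q7 -0.065 F [-0.5  0.6 -3. ] M [-0.03 -0.14 -0.03] op 0.217 ff 50.0
[0.52378958 0.06060526 0.05      ] [0.51198483 0.05400691 0.04904403]
[array([0.50153264, 0.01732519, 0.05      ]), array([0.56751996, 0.03868858, 0.05      ])] 0.06935936400795115 17.939361303297947
shift [0.0646 0.0038 0.0001]
rot [-0.0009 -0.0007 -0.0001]
```

```bash
python3 -m inch '-1 .02 .0038 0 0 0 0;-1 .025 0 0 0 0 0;-1 .0196 0 0 0 0 0;-1 0 0 0 0 0 0;-1 0 0 0 0 0 0;-1 0 0 .02 0 0 0;-1 0 0 .02 0 0 0;-1 0 0 .012 0 0 0;-1 0 0 0 0 0 0;-1 0 0 0 0 0 0'
python3 -m inch '-1 0 0 .006 0 0 0;-1 0 0 .006 0 0 0;-1 0 0 .006 0 0 0;-1 0 0 .006 0 0 0;-1 0 0 .004 0 0 0;-1 0 0 0 0 0 0'
python3 -c "
from h import *
p,m=pose(); to(p,m,[.5238,.0606,p[2]],120.15)"
```

```text
clock: 7.25
tool_pos: [0.5245, 0.0601, 0.1574]
eef_rot: [0.499, 0.867, -0.001, -0.0]
contact_force: [0.8, 0.3, -3.3]
opening: 0.223
finger_force: 50.0
clock: 7.75
tool_pos: [0.5241, 0.0605, 0.1288]
eef_rot: [0.499, 0.867, -0.001, -0.001]
contact_force: [-0.9, 0.7, -3.2]
opening: 0.22
finger_force: 50.0
t 7.75 p [0.5241 0.0605 0.1288] xang 120.16 tilt [-0.0015 -0.0005] q7 -0.296 F [-0.9  0.7 -3.2] M [ 0.05 -0.13 -0.04] op 0.22 ff 50.0
shift [ 0.0002 -0.0002  0.    ]
rot [-0.0015 -0.0003  0.0002]
```

```bash
python3 -m inch '-1 0 0 .002 0 0 0;-1 0 0 .002 0 0 0;-1 0 0 0 0 0 0;-1 0 0 0 0 0 0'
python3 -m inch '-1 0 0 .001 0 0 0;-1 0 0 .001 0 0 0;-1 0 0 0 0 0 0;-1 0 0 0 0 0 0'
python3 -c "
from h import *
p,m=pose()"
```

```text
clock: 8.08
tool_pos: [0.5247, 0.0607, 0.1258]
eef_rot: [0.499, 0.867, 0.0, 0.0]
contact_force: [-0.6, 0.2, -3.7]
opening: 0.221
finger_force: 50.0
clock: 8.42
tool_pos: [0.5247, 0.0606, 0.1237]
eef_rot: [0.499, 0.867, -0.0, 0.0]
contact_force: [0.1, 0.3, -4.1]
opening: 0.222
finger_force: 50.0
t 8.42 p [0.5247 0.0606 0.1237] xang 120.15 tilt [ 0.0001 -0.0001] q7 -0.304 F [ 0.1  0.3 -4.1] M [-0.03 -0.09  0.05] op 0.222 ff 50.0
```

```bash
python3 -m inch '-1 0 0 .001 0 0 0;-1 0 0 .0005 0 0 0;-1 0 0 0 0 0 0;-1 0 0 0 0 0 0'
python3 -m inch '-1 0 0 .0005 0 0 0;-1 0 0 .0005 0 0 0;-1 0 0 0 0 0 0;-1 0 0 0 0 0 0'
```

```text
clock: 8.75
tool_pos: [0.5247, 0.0607, 0.1222]
eef_rot: [0.499, 0.867, -0.0, 0.0]
contact_force: [0.3, -0.1, -3.0]
opening: 0.222
finger_force: 50.0
clock: 9.08
tool_pos: [0.5245, 0.0606, 0.1211]
eef_rot: [0.499, 0.867, -0.0, -0.0]
contact_force: [0.0, 0.9, -4.2]
opening: 0.22
finger_force: 50.0
```

```bash
python3 -m inch '-1 0 0 .0005 0 0 0;-1 0 0 .0005 0 0 0;-1 0 0 0 0 0 0;-1 0 0 0 0 0 0'
python3 -m inch '-1 0 0 .0005 0 0 0;-1 0 0 .0005 0 0 0;-1 0 0 0 0 0 0;-1 0 0 0 0 0 0'
python3 -m inch '-1 0 0 .0005 0 0 0;-1 0 0 .0005 0 0 0;-1 0 0 0 0 0 0;-1 0 0 0 0 0 0'
```

```text
clock: 9.42
tool_pos: [0.5246, 0.0607, 0.1201]
eef_rot: [0.499, 0.867, -0.0, -0.0]
contact_force: [-0.5, -0.5, -3.4]
opening: 0.217
finger_force: 50.0
clock: 9.75
tool_pos: [0.5246, 0.0606, 0.1192]
eef_rot: [0.499, 0.867, -0.0, -0.0]
contact_force: [-0.8, -0.7, -4.1]
opening: 0.226
finger_force: 50.0
clock: 10.08
tool_pos: [0.5246, 0.0606, 0.1182]
eef_rot: [0.499, 0.867, -0.0, -0.0]
contact_force: [-0.7, -0.6, -4.5]
opening: 0.225
finger_force: 50.0
```

```bash
python3 -m inch '-1 0 0 .001 0 0 0;-1 0 0 .001 0 0 0;-1 0 0 .001 0 0 0;-1 0 0 0 0 0 0;-1 0 0 0 0 0 0'
python3 -m inch '-1 0 0 .001 0 0 0;-1 0 0 .001 0 0 0;-1 0 0 .001 0 0 0;-1 0 0 0 0 0 0;-1 0 0 0 0 0 0'
```

```text
clock: 10.5
tool_pos: [0.5246, 0.0606, 0.1151]
eef_rot: [0.499, 0.867, -0.0, -0.0]
contact_force: [-1.2, -0.4, -3.8]
opening: 0.223
finger_force: 50.0
clock: 10.92
tool_pos: [0.5246, 0.0606, 0.1121]
eef_rot: [0.499, 0.867, -0.0, -0.0]
contact_force: [-1.3, 0.4, -4.1]
opening: 0.221
finger_force: 50.0
```

```bash
python3 -m inch '-1 0 0 .001 0 0 0;-1 0 0 .001 0 0 0;-1 0 0 0 0 0 0;-1 0 0 0 0 0 .05;-1 0 0 0 0 0 .08;-1 0 0 0 0 0 .08;-1 0 0 0 0 0 .08;-1 0 0 0 0 0 .08;-1 0 0 0 0 0 .08;-1 0 0 0 0 0 .08;-1 0 0 0 0 0 .08;-1 0 0 0 0 0 0'
python3 -c "
from h import *
p,m=pose()"
```

```text
clock: 11.92
tool_pos: [0.5247, 0.0606, 0.1102]
eef_rot: [0.737, 0.676, -0.0, 0.0]
contact_force: [-0.8, -1.0, -4.4]
opening: 0.221
finger_force: 50.0
t 11.92 p [0.5247 0.0606 0.1102] xang 85.11 tilt [ 0.0001 -0.0007] q7 -0.736 F [-0.8 -1.  -4.4] M [-0.2   0.03 -0.04] op 0.221 ff 50.0
```

```bash
python3 -m inch '-1 0 0 0 0 0 .08;-1 0 0 0 0 0 .08;-1 0 0 0 0 0 .08;-1 0 0 0 0 0 .08;-1 0 0 0 0 0 .08;-1 0 0 0 0 0 0'
python3 -c "
from h import *
p,m=pose()"
python3 -m inch '-1 0 0 0 0 0 .05;-1 0 0 0 0 0 .05;-1 0 0 0 0 0 .05;-1 0 0 0 0 0 0'
python3 -c "
from h import *
p,m=pose()"
```

```text
clock: 12.42
tool_pos: [0.5248, 0.0604, 0.1102]
eef_rot: [0.856, 0.517, -0.0, 0.0]
contact_force: [0.0, -1.4, -3.6]
opening: 0.217
finger_force: 50.0
t 12.42 p [0.5248 0.0604 0.1102] xang 62.3 tilt [ 0.0003 -0.0007] q7 -0.986 F [ 0.  -1.4 -3.6] M [-0.35 -0.05 -0.03] op 0.217 ff 50.0
clock: 12.75
tool_pos: [0.5248, 0.0603, 0.1102]
eef_rot: [0.892, 0.453, -0.0, 0.0]
contact_force: [0.3, -1.7, -4.7]
opening: 0.221
finger_force: 50.0
t 12.75 p [0.5248 0.0603 0.1102] xang 53.84 tilt [ 0.0003 -0.0006] q7 -1.076 F [ 0.3 -1.7 -4.7] M [-0.48 -0.1   0.17] op 0.221 ff 50.0
```

```bash
for i in 1; do python3 -m inch '-1 0 0 0 0 0 .05;-1 0 0 0 0 0 .05;-1 0 0 0 0 0 .05;-1 0 0 0 0 0 0'; done
python3 -c "
from h import *
p,m=pose()"
python3 -m inch '-1 0 0 0 0 0 .05;-1 0 0 0 0 0 .05;-1 0 0 0 0 0 0'
python3 -c "
from h import *
p,m=pose()"
```

```text
clock: 13.08
tool_pos: [0.5248, 0.0602, 0.1102]
eef_rot: [0.923, 0.385, -0.0, 0.0]
contact_force: [-0.5, -2.1, -4.6]
opening: 0.224
finger_force: 50.0
t 13.08 p [0.5248 0.0602 0.1102] xang 45.25 tilt [ 0.0003 -0.0007] q7 -1.166 F [-0.5 -2.1 -4.6] M [-0.61 -0.11  0.19] op 0.224 ff 50.0
clock: 13.33
tool_pos: [0.5248, 0.0602, 0.1102]
eef_rot: [0.941, 0.338, -0.0, 0.0]
contact_force: [0.1, -3.2, -4.4]
opening: 0.218
finger_force: 50.0
t 13.33 p [0.5248 0.0602 0.1102] xang 39.52 tilt [ 0.0002 -0.0007] q7 -1.226 F [ 0.1 -3.2 -4.4] M [-0.7  -0.12  0.25] op 0.218 ff 50.0
```

```bash
python3 -m inch '-1 0 0 0 0 0 .05;-1 0 0 0 0 0 .05;-1 0 0 0 0 0 0'
python3 -c "
from h import *
p,m=pose()"
python3 -m inch '-1 0 0 0 0 0 .05;-1 0 0 0 0 0 .05;-1 0 0 0 0 0 0'
python3 -c "
from h import *
p,m=pose()"
```

```text
clock: 13.58
tool_pos: [0.5248, 0.0602, 0.1102]
eef_rot: [0.957, 0.291, -0.0, 0.0]
contact_force: [-0.1, -2.3, -4.6]
opening: 0.222
finger_force: 50.0
t 13.58 p [0.5248 0.0602 0.1102] xang 33.78 tilt [ 0.0002 -0.0007] q7 -1.285 F [-0.1 -2.3 -4.6] M [-0.81 -0.07  0.23] op 0.222 ff 50.0
clock: 13.83
tool_pos: [0.5247, 0.0601, 0.1102]
eef_rot: [0.97, 0.242, -0.0, 0.0]
contact_force: [0.8, -2.9, -4.5]
opening: 0.222
finger_force: 50.0
t 13.83 p [0.5247 0.0601 0.1102] xang 28.06 tilt [ 0.0001 -0.0008] q7 -1.345 F [ 0.8 -2.9 -4.5] M [-0.94 -0.15  0.27] op 0.222 ff 50.0
```

```bash
python3 -m inch '-1 0 0 0 0 0 .05;-1 0 0 0 0 0 .05;-1 0 0 0 0 0 0'
python3 -c "
from h import *
p,m=pose()"
python3 -m inch '-1 0 0 0 0 0 .05;-1 0 0 0 0 0 .05;-1 0 0 0 0 0 0'
python3 -c "
from h import *
p,m=pose(); im,D=snapshot('wrist'); save('pics/w4.png',im)"
```

```text
clock: 14.08
tool_pos: [0.5247, 0.0601, 0.1102]
eef_rot: [0.981, 0.194, -0.0, 0.0]
contact_force: [0.2, -3.6, -4.3]
opening: 0.221
finger_force: 50.1
t 14.08 p [0.5247 0.0601 0.1102] xang 22.32 tilt [ 0.     -0.0008] q7 -1.403 F [ 0.2 -3.6 -4.3] M [-1.03 -0.11  0.24] op 0.221 ff 50.1
clock: 14.33
tool_pos: [0.5246, 0.0601, 0.1102]
eef_rot: [0.99, 0.144, -0.0, 0.0]
contact_force: [-0.0, -4.3, -4.7]
opening: 0.218
finger_force: 50.1
t 14.33 p [0.5246 0.0601 0.1102] xang 16.59 tilt [-0.0001 -0.0009] q7 -1.462 F [-0.  -4.3 -4.7] M [-1.15 -0.08  0.28] op 0.218 ff 50.1
```

View pics/w4.png

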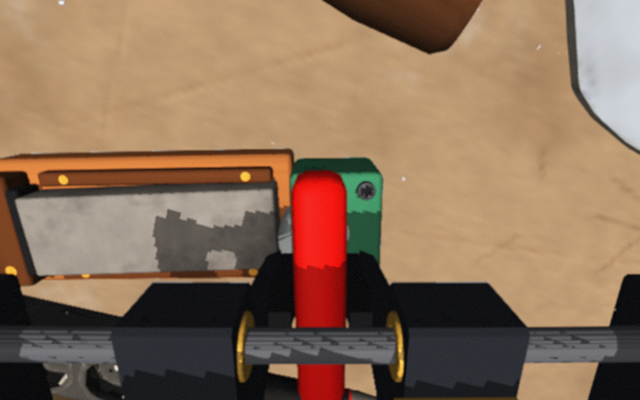

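The view shows the bar still aligned with the gripper. The stone has been pushed away from the head, with the cam visible at (285,230). I'll keep turning to the hard stop.

```bash
python3 -m inch '-1 0 0 0 0 0 .04;-1 0 0 0 0 0 .04;-1 0 0 0 0 0 0'
python3 -c "
from h import *
p,m=pose()"
python3 -m inch '-1 0 0 0 0 0 .04;-1 0 0 0 0 0 .04;-1 0 0 0 0 0 0'
python3 -c "
from h import *
p,m=pose()"
```

```text
clock: 14.63
tool_pos: [0.5245, 0.0602, 0.1102]
eef_rot: [0.995, 0.103, -0.0, 0.0]
contact_force: [-0.3, -4.9, -3.9]
opening: 0.219
finger_force: 50.3
t 14.63 p [0.5245 0.0602 0.1102] xang 11.78 tilt [-0.0001 -0.0007] q7 -1.512 F [-0.3 -4.9 -3.9] M [-1.44  0.02  0.49] op 0.219 ff 50.3
clock: 14.88
tool_pos: [0.5244, 0.0603, 0.1102]
eef_rot: [0.998, 0.062, -0.0, 0.0]
contact_force: [0.0, -5.6, -2.6]
opening: 0.223
finger_force: 50.3
t 14.88 p [0.5244 0.0603 0.1102] xang 7.13 tilt [-0.0003 -0.0008] q7 -1.559 F [ 0.  -5.6 -2.6] M [-1.57  0.03  0.47] op 0.223 ff 50.3
```

```bash
python3 -m inch '-1 0 0 0 0 0 .05;-1 0 0 0 0 0 .05;-1 0 0 0 0 0 0'
python3 - <<'E'
from h import *
pose(); im,D=snapshot('wrist')
k=(im[...,0]>120)&(im[...,1]<70)&(im[...,2]<70); k[:170]=0;k[265:]=0
(print([ (r,np.nonzero(k[r])[0].min(),np.nonzero(k[r])[0].max()) for r in (200,225,250)]))
im=cv2.imread('pics/w4.png')[:,:,::-1]
k=(im[...,0]>120)&(im[...,1]<70)&(im[...,2]<70)
(print([ (r,np.nonzero(k[r])[0].min(),np.nonzero(k[r])[0].max()) for r in (200,225,250)]))
E
```

```text
clock: 15.13
tool_pos: [0.5244, 0.0602, 0.1102]
eef_rot: [1.0, 0.011, -0.0, 0.0]
contact_force: [0.1, -5.8, -3.4]
opening: 0.224
finger_force: 50.1
t 15.13 p [0.5244 0.0602 0.1102] xang 1.29 tilt [-0.0004 -0.0007] q7 -1.619 F [ 0.1 -5.8 -3.4] M [-1.49  0.07  0.03] op 0.224 ff 50.1
[(200, np.int64(207), np.int64(346)), (225, np.int64(62), np.int64(346)), (250, np.int64(19), np.int64(345))]
[(200, np.int64(0), np.int64(346)), (225, np.int64(0), np.int64(345)), (250, np.int64(1), np.int64(345))]
```

```bash
python3 -m inch '-1 0 0 0 0 0 0'; python3 -c "
from h import *
p,m=pose()"; python3 -m inch '-1 0 0 0 0 0 .04;-1 0 0 0 0 0 0'
python3 -c "
from h import *
p,m=pose()"
python3 -m inch '-1 0 0 0 0 0 .04;-1 0 0 0 0 0 0'
python3 - <<'E'
from h import *
pose(); im,D=snapshot('wrist'); save('pics/w5.png',im)
E
```

```text
clock: 15.27
tool_pos: [0.5244, 0.0602, 0.1102]
eef_rot: [1.0, 0.012, -0.0, 0.0]
contact_force: [-0.3, -5.7, -2.5]
opening: 0.223
finger_force: 50.1
t 15.27 p [0.5244 0.0602 0.1102] xang 1.35 tilt [-0.0004 -0.0006] q7 -1.618 F [-0.3 -5.7 -2.5] M [-1.44  0.14  0.04] op 0.223 ff 50.1
clock: 15.43
tool_pos: [0.5243, 0.0602, 0.1102]
eef_rot: [1.0, -0.008, -0.0, 0.0]
contact_force: [-0.2, -4.8, -3.3]
opening: 0.22
finger_force: 50.3
t 15.43 p [0.5243 0.0602 0.1102] xang -0.95 tilt [-0.0005 -0.0007] q7 -1.642 F [-0.2 -4.8 -3.3] M [-1.53  0.12  0.45] op 0.22 ff 50.3
clock: 15.6
tool_pos: [0.5243, 0.0602, 0.1102]
eef_rot: [1.0, -0.029, -0.0, 0.0]
contact_force: [0.1, -5.7, -3.1]
opening: 0.218
finger_force: 50.1
t 15.6 p [0.5243 0.0602 0.1102] xang -3.3 tilt [-0.0005 -0.0007] q7 -1.666 F [ 0.1 -5.7 -3.1] M [-1.51  0.23  0.19] op 0.218 ff 50.1
```

View pics/w5.png

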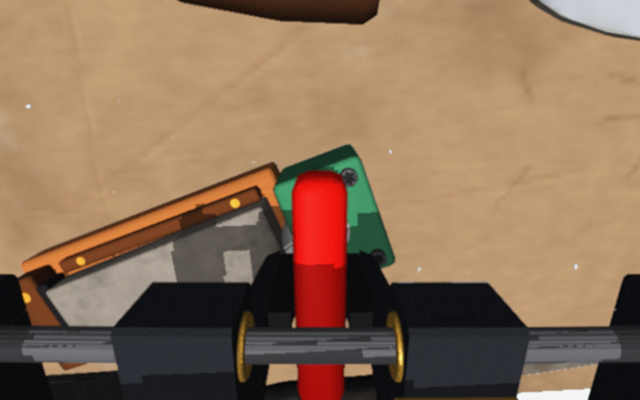

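```bash
python3 -m inch '-1 0 0 0 0 0 -.05;-1 0 0 0 0 0 -.05;-1 0 0 0 0 0 -.03;-1 0 0 0 0 0 0;-1 0 0 0 0 0 0'
python3 -c "
from h import *
p,m=pose()"
python3 -m inch '-1 0 0 -.003 0 0 0;-1 0 0 -.005 0 0 0;-1 0 0 -.008 0 0 0;-1 0 0 -.01 0 0 0;-1 0 0 0 0 0 0'
python3 -c "
from h import *
p,m=pose()"
```

```text
clock: 16.07
tool_pos: [0.5245, 0.0603, 0.1102]
eef_rot: [0.999, 0.037, -0.0, 0.0]
contact_force: [-0.8, -5.7, -3.7]
opening: 0.223
finger_force: 50.1
t 16.07 p [0.5245 0.0603 0.1102] xang 4.23 tilt [-0.0003 -0.0002] q7 -1.589 F [-0.8 -5.7 -3.7] M [-1.5   0.08 -0.01] op 0.223 ff 50.1
clock: 16.48
tool_pos: [0.5177, 0.0612, 0.1286]
eef_rot: [0.999, 0.038, -0.009, 0.0]
contact_force: [2.9, -3.2, -61.4]
opening: 0.217
finger_force: 49.7
t 16.48 p [0.5177 0.0612 0.1286] xang 4.37 tilt [-0.0177 -0.0016] q7 -1.592 F [  2.9  -3.2 -61.4] M [-0.71 -0.73  0.01] op 0.217 ff 49.7
```

```bash
cat > bar.py <<'E'
from h import *
def bar(im,D,cm):
    im=im.astype(int); k=(im[...,0]>120)&(im[...,1]<70)&(im[...,2]<70); k[:, :285]=0;k[:,355:]=0;k[270:]=0
    v,u=np.nonzero(k&(D>0)); P=np.array([world(cm,a,b,d=D[b,a]) for a,b in zip(u,v)])
    return P
E
python3 - <<'E'
from bar import *
p,m=pose(); cm=camera_model("wrist"); im,D=snapshot("wrist"); np.savez("w6.npz",im=im,d=D,v=cm["view"],p=p,m=m)
P=bar(im,D,cm); print(len(P),np.percentile(P[:,2],[5,50,95])-p[2],np.median(P,0))
d=np.load("w3.npz"); cm["view"]=d["v"]; P=bar(d["im"],d["d"],cm); print(len(P),np.percentile(P[:,2],[5,50,95])-d["p"][2])
E
```

```text
t 16.48 p [0.5177 0.0612 0.1286] xang 4.37 tilt [-0.0177 -0.0016] q7 -1.592 F [  2.9  -3.2 -61.4] M [-0.71 -0.73  0.01] op 0.217 ff 49.7
5199 [-0.00247457  0.00131294  0.00279558] [0.55013922 0.06411618 0.12994154]
4754 [0.01381961 0.01789934 0.01930772]
```

```bash
python3 -m inch '-1 0 0 .003 0 0 0;-1 0 0 .003 0 0 0;-1 0 0 .002 0 0 0;-1 0 0 0 0 0 0;-1 0 0 0 0 0 0'
python3 -c "
from h import *
p,m=pose()"
python3 -m inch '0.2 0 0 0 0 0 0;0.2 0 0 0 0 0 0;0.2 0 0 0 0 0 0;.2 0 0 0 0 0 0;0.2 0 0 0 0 0 0'
python3 - <<'E'
from bar import *
p,m=pose(); cm=camera_model("wrist"); im,D=snapshot("wrist"); np.savez("w7.npz",im=im,d=D,v=cm["view"],p=p,m=m)
for f in("w6","w7"):
    d=np.load(f+".npz"); cm["view"]=d["v"]; P=bar(d["im"],d["d"],cm)
    P=P[P[:,2]>np.median(P[:,2])-.004]; c=np.median(P,0)
    A=np.c_[P[:,:2]-c[:2],np.ones(len(P))]; print(c,"slope",np.linalg.lstsq(A,P[:,2],rcond=None)[0])
    (cc,sz,a)=cv2.minAreaRect((P[:,:2]*1000).astype(np.float32)); print(cc,sz,a)
E
```

```text
clock: 16.95
tool_pos: [0.5204, 0.0614, 0.1279]
eef_rot: [0.999, 0.038, -0.004, -0.0]
contact_force: [-6.8, -3.5, -2.9]
opening: 0.222
finger_force: 50.0
t 16.95 p [0.5204 0.0614 0.1279] xang 4.34 tilt [-0.0086  0.0005] q7 -1.59 F [-6.8 -3.5 -2.9] M [-0.79  1.9   0.04] op 0.222 ff 50.0
clock: 17.37
tool_pos: [0.5256, 0.0614, 0.1287]
eef_rot: [0.999, 0.039, 0.001, -0.0]
contact_force: [-0.4, -0.6, 0.1]
opening: 0.578
finger_force: 0.0
t 17.37 p [0.5256 0.0614 0.1287] xang 4.42 tilt [0.0022 0.001 ] q7 -1.589 F [-0.4 -0.6  0.1] M [ 0.09  0.06 -0.02] op 0.578 ff 0.0
[0.54976509 0.06408866 0.13000643] slope [0.00026209 0.0011047  0.12977177]
(547.4127197265625, 63.902252197265625) (47.095184326171875, 19.352380752563477) 4.207615375518799
[0.55324973 0.06388561 0.1294699 ] slope [-0.01122134 -0.00577206  0.12921095]
(551.3200073242188, 63.67791748046875) (40.35040283203125, 19.226688385009766) 4.134721279144287
```

```bash
python3 -m inch '.2 -.0015 0 .006 0 0 0;.2 0 0 .006 0 0 0;.2 0 0 .006 0 0 0;.2 0 0 0 0 0 0;.2 0 0 0 0 0 0'
python3 -m inch '-1 0 0 0 0 0 0;-1 0 0 0 0 0 0;-1 0 0 0 0 0 0;-1 0 0 0 0 0 0;-1 0 0 0 0 0 0;-1 0 0 0 0 0 0;-1 0 0 0 0 0 0;-1 0 0 0 0 0 0' 60
python3 -c "
from h import *
p,m=pose()"
```

```text
clock: 17.83
tool_pos: [0.5227, 0.0605, 0.1095]
eef_rot: [0.999, 0.038, -0.001, 0.0]
contact_force: [-0.8, -0.3, 0.1]
opening: 0.6
finger_force: 0.0
clock: 18.5
tool_pos: [0.5233, 0.0606, 0.1104]
eef_rot: [0.999, 0.039, 0.0, -0.0]
contact_force: [-0.5, 0.8, 0.8]
opening: 0.213
finger_force: 60.0
t 18.5 p [0.5233 0.0606 0.1104] xang 4.42 tilt [0.0004 0.0001] q7 -1.587 F [-0.5  0.8  0.8] M [0.03 0.04 0.02] op 0.213 ff 60.0
```

Regripped with no side load. Now I'll pull up gently.

```bash
python3 -m inch '-1 0 0 -.001 0 0 0;-1 0 0 -.001 0 0 0;-1 0 0 0 0 0 0;-1 0 0 0 0 0 0'
python3 -c "
from h import *
p,m=pose()"
python3 -m inch '-1 0 0 -.001 0 0 0;-1 0 0 -.001 0 0 0;-1 0 0 0 0 0 0;-1 0 0 0 0 0 0'
python3 -c "
from h import *
p,m=pose()"
```

```text
clock: 18.83
tool_pos: [0.5224, 0.0606, 0.1107]
eef_rot: [0.999, 0.039, -0.001, 0.0]
contact_force: [3.5, 0.4, -25.4]
opening: 0.22
finger_force: 60.0
t 18.83 p [0.5224 0.0606 0.1107] xang 4.43 tilt [-0.0023 -0.0004] q7 -1.587 F [  3.5   0.4 -25.4] M [ 0.15 -0.79 -0.04] op 0.22 ff 60.0
clock: 19.17
tool_pos: [0.5217, 0.0605, 0.1109]
eef_rot: [0.999, 0.039, -0.002, 0.0]
contact_force: [6.2, -0.1, -42.8]
opening: 0.214
finger_force: 60.0
t 19.17 p [0.5217 0.0605 0.1109] xang 4.44 tilt [-0.0044 -0.0009] q7 -1.587 F [  6.2  -0.1 -42.8] M [ 0.14 -1.46  0.06] op 0.214 ff 60.0
```

```bash
python3 -m inch '-1 0 0 .003 0 0 0;-1 0 0 0 0 0 0;-1 0 0 0 0 0 .03;-1 0 0 0 0 0 0'
python3 -c "
from h import *
p,m=pose()"
python3 -m inch '-1 0 0 0 0 0 .03;-1 0 0 0 0 0 0;-1 0 0 0 0 0 0'
python3 -c "
from h import *
p,m=pose()"
python3 -m inch '-1 0 0 0 0 0 -.06;-1 0 0 0 0 0 0;-1 0 0 0 0 0 0'
python3 -c "
from h import *
p,m=pose()"
python3 -m inch '-1 0 0 0 0 0 -.03;-1 0 0 0 0 0 0;-1 0 0 0 0 0 0'
python3 -c "
from h import *
p,m=pose()"
```

```text
clock: 19.5
tool_pos: [0.5226, 0.0606, 0.1107]
eef_rot: [1.0, 0.023, -0.001, 0.0]
contact_force: [2.0, 0.2, -24.5]
opening: 0.223
finger_force: 60.0
t 19.5 p [0.5226 0.0606 0.1107] xang 2.61 tilt [-0.0013 -0.0003] q7 -1.606 F [  2.    0.2 -24.5] M [ 0.1  -0.6   0.08] op 0.223 ff 60.0
clock: 19.75
tool_pos: [0.5226, 0.0606, 0.1107]
eef_rot: [1.0, 0.008, -0.001, 0.0]
contact_force: [2.0, -0.3, -25.3]
opening: 0.22
finger_force: 60.0
t 19.75 p [0.5226 0.0606 0.1107] xang 0.92 tilt [-0.0012 -0.0003] q7 -1.623 F [  2.   -0.3 -25.3] M [ 0.13 -0.63  0.12] op 0.22 ff 60.0
clock: 20.0
tool_pos: [0.5225, 0.0606, 0.1107]
eef_rot: [0.999, 0.038, -0.001, 0.0]
contact_force: [1.3, 0.9, -26.2]
opening: 0.222
finger_force: 60.0
t 20.0 p [0.5225 0.0606 0.1107] xang 4.36 tilt [-0.0013 -0.0001] q7 -1.588 F [  1.3   0.9 -26.2] M [ 0.08 -0.61  0.05] op 0.222 ff 60.0
clock: 20.25
tool_pos: [0.5225, 0.0605, 0.1107]
eef_rot: [0.999, 0.053, -0.001, 0.0]
contact_force: [2.4, 0.5, -26.2]
opening: 0.216
finger_force: 60.0
t 20.25 p [0.5225 0.0605 0.1107] xang 6.06 tilt [-0.0013 -0.0002] q7 -1.57 F [  2.4   0.5 -26.2] M [ 0.12 -0.62 -0.01] op 0.216 ff 60.0
```

```bash
python3 -m inch '-1 0 .003 0 0 0 0;-1 0 0 0 0 0 0;-1 0 -.006 0 0 0 0;-1 0 0 0 0 0 0;-1 0 .006 0 0 0 0;-1 0 0 0 0 0 0;-1 0 -.006 0 0 0 0;-1 0 0 0 0 0 0;-1 0 .003 0 0 0 0;-1 .003 0 0 0 0 0;-1 0 0 0 0 0 0;-1 -.006 0 0 0 0 0;-1 0 0 0 0 0 0;-1 .006 0 0 0 0 0;-1 -.003 0 0 0 0 0;-1 0 0 0 0 0 0'
python3 - <<'E'
from bar import *
p,m=pose(); cm=camera_model("wrist"); im,D=snapshot("wrist")
P=bar(im,D,cm); print(np.median(P[:,2]),np.median(P[:,2])-p[2])
E
```

```text
clock: 21.58
tool_pos: [0.5227, 0.0605, 0.1108]
eef_rot: [0.999, 0.053, 0.0, 0.0]
contact_force: [1.4, 0.5, -28.0]
opening: 0.22
finger_force: 60.0
t 21.58 p [0.5227 0.0605 0.1108] xang 6.11 tilt [ 0.0001 -0.0002] q7 -1.57 F [  1.4   0.5 -28. ] M [ 0.06 -0.41 -0.05] op 0.22 ff 60.0
0.1298644814372771 0.019046949955525028
```

```bash
python3 -m inch '-1 0 0 .002 0 0 0;-1 0 0 .002 0 0 0;-1 0 0 0 0 0 0;-1 0 0 0 0 0 0'
python3 -c "
from bar import *
p,m=pose(); cm=camera_model('wrist'); im,D=snapshot('wrist')
P=bar(im,D,cm); print(np.median(P[:,2]))"
python3 -m inch '-1 0 0 0 0 0 -.05;-1 0 0 0 0 0 -.05;-1 0 0 0 0 0 0;-1 0 0 0 0 0 0'
python3 -c "
from h import *
p,m=pose()"
python3 -m inch '-1 0 0 0 0 0 -.05;-1 0 0 0 0 0 -.05;-1 0 0 0 0 0 0;-1 0 0 0 0 0 0'
python3 -c "
from h import *
p,m=pose()"
```

```text
clock: 21.97
tool_pos: [0.5243, 0.0606, 0.1104]
eef_rot: [0.999, 0.053, 0.002, -0.0]
contact_force: [-3.2, 0.0, 7.8]
opening: 0.22
finger_force: 60.0
t 21.97 p [0.5243 0.0606 0.1104] xang 6.09 tilt [0.0044 0.0008] q7 -1.569 F [-3.2  0.   7.8] M [-0.01  0.86 -0.02] op 0.22 ff 60.0
0.12908432635257538
clock: 22.35
tool_pos: [0.5242, 0.0606, 0.1104]
eef_rot: [0.995, 0.103, 0.002, -0.0]
contact_force: [-2.3, 0.6, 8.2]
opening: 0.217
finger_force: 60.0
t 22.35 p [0.5242 0.0606 0.1104] xang 11.84 tilt [0.0043 0.0008] q7 -1.511 F [-2.3  0.6  8.2] M [0.06 0.93 0.02] op 0.217 ff 60.0
clock: 22.68
tool_pos: [0.5241, 0.0606, 0.1104]
eef_rot: [0.988, 0.153, 0.002, -0.0]
contact_force: [-2.9, 0.1, 8.9]
opening: 0.222
finger_force: 60.0
t 22.68 p [0.5241 0.0606 0.1104] xang 17.57 tilt [0.0042 0.0007] q7 -1.453 F [-2.9  0.1  8.9] M [0.08 0.9  0.01] op 0.222 ff 60.0
```

```bash
python3 -m inch '-1 0 0 -.001 0 0 0;-1 0 0 0 0 0 -.1;-1 0 0 0 0 0 -.1;-1 0 0 0 0 0 -.1;-1 0 0 0 0 0 -.1;-1 0 0 0 0 0 -.1;-1 0 0 0 0 0 0;-1 0 0 0 0 0 0'
python3 -c "
from h import *
p,m=pose()"
python3 -m inch '-1 0 0 -.001 0 0 0;-1 0 0 -.001 0 0 0;-1 0 0 0 0 0 0;-1 0 0 0 0 0 0'
python3 -c "
from bar import *
p,m=pose(); cm=camera_model('wrist'); im,D=snapshot('wrist')
P=bar(im,D,cm); print(np.median(P[:,2]))"
```

```text
clock: 23.35
tool_pos: [0.5237, 0.0605, 0.1104]
eef_rot: [0.92, 0.392, 0.001, 0.0]
contact_force: [-3.6, -0.6, 6.8]
opening: 0.224
finger_force: 60.0
t 23.35 p [0.5237 0.0605 0.1104] xang 46.17 tilt [0.0027 0.0002] q7 -1.159 F [-3.6 -0.6  6.8] M [0.05 0.96 0.05] op 0.224 ff 60.0
clock: 23.68
tool_pos: [0.5233, 0.0604, 0.1105]
eef_rot: [0.92, 0.392, 0.0, 0.0]
contact_force: [-1.6, -1.1, -4.1]
opening: 0.219
finger_force: 60.0
t 23.68 p [0.5233 0.0604 0.1105] xang 46.21 tilt [ 0.0006 -0.0003] q7 -1.158 F [-1.6 -1.1 -4.1] M [-0.04  0.5   0.06] op 0.219 ff 60.0
0.12931027162068853
```

```bash
python3 -m inch '-1 0 0 0 0 0 -.1;-1 0 0 0 0 0 -.1;-1 0 0 0 0 0 -.1;-1 0 0 0 0 0 -.1;-1 0 0 0 0 0 -.1;-1 0 0 0 0 0 -.1;-1 0 0 0 0 0 -.1;-1 0 0 0 0 0 0;-1 0 0 0 0 0 0'
python3 -c "
from h import *
p,m=pose()"
python3 -m inch '-1 0 0 0 0 0 -.05;-1 0 0 0 0 0 -.05;-1 0 0 0 0 0 0'
python3 -c "
from h import *
p,m=pose()"
python3 -m inch '-1 0 0 0 0 0 -.05;-1 0 0 0 0 0 -.05;-1 0 0 0 0 0 0'
python3 -c "
from h import *
p,m=pose()"
python3 -m inch '-1 0 0 0 0 0 -.05;-1 0 0 0 0 0 -.05;-1 0 0 0 0 0 0'
python3 -c "
from h import *
p,m=pose()"
```

```text
clock: 24.48
tool_pos: [0.5232, 0.06, 0.1105]
eef_rot: [0.73, 0.683, -0.0, 0.0]
contact_force: [-2.3, -0.7, 0.8]
opening: 0.218
finger_force: 60.0
t 24.48 p [0.5232 0.06   0.1105] xang 86.15 tilt [ 0.0002 -0.0005] q7 -0.728 F [-2.3 -0.7  0.8] M [-0.32  0.64  0.04] op 0.218 ff 60.0
clock: 24.73
tool_pos: [0.5232, 0.06, 0.1105]
eef_rot: [0.695, 0.719, -0.0, 0.0]
contact_force: [-3.3, -1.5, -0.0]
opening: 0.217
finger_force: 59.9
t 24.73 p [0.5232 0.06   0.1105] xang 91.97 tilt [ 0.0002 -0.0008] q7 -0.662 F [-3.3 -1.5 -0. ] M [-0.39  0.62  0.07] op 0.217 ff 59.9
clock: 24.98
tool_pos: [0.5233, 0.06, 0.1105]
eef_rot: [0.658, 0.753, -0.0, 0.0]
contact_force: [-3.6, -2.6, 1.1]
opening: 0.219
finger_force: 60.0
t 24.98 p [0.5233 0.06   0.1105] xang 97.67 tilt [ 0.0003 -0.0008] q7 -0.597 F [-3.6 -2.6  1.1] M [-0.55  0.61  0.05] op 0.219 ff 60.0
clock: 25.23
tool_pos: [0.5233, 0.06, 0.1105]
eef_rot: [0.62, 0.785, -0.0, 0.0]
contact_force: [-2.6, -2.5, 1.8]
opening: 0.214
finger_force: 60.0
t 25.23 p [0.5233 0.06   0.1105] xang 103.38 tilt [ 0.0003 -0.0008] q7 -0.53 F [-2.6 -2.5  1.8] M [-0.52  0.59 -0.  ] op 0.214 ff 60.0
```

```bash
python3 -m inch '-1 0 0 0 0 0 -.05;-1 0 0 0 0 0 -.05;-1 0 0 0 0 0 0'
python3 -c "
from h import *
p,m=pose()"
python3 -m inch '-1 0 0 0 0 0 -.05;-1 0 0 0 0 0 -.05;-1 0 0 0 0 0 0'
python3 -c "
from h import *
p,m=pose()"
python3 -m inch '-1 0 0 0 0 0 -.05;-1 0 0 0 0 0 -.05;-1 0 0 0 0 0 0'
python3 -c "
from h import *
p,m=pose(); cm=camera_model('wrist'); im,D=snapshot('wrist'); np.savez('w9.npz',im=im,d=D,v=cm['view'])"
```

```text
clock: 25.48
tool_pos: [0.5233, 0.0599, 0.1104]
eef_rot: [0.581, 0.814, -0.0, 0.0]
contact_force: [-2.2, -2.1, 3.2]
opening: 0.217
finger_force: 60.2
t 25.48 p [0.5233 0.0599 0.1104] xang 108.97 tilt [ 0.0001 -0.0006] q7 -0.463 F [-2.2 -2.1  3.2] M [-0.6   0.58 -0.48] op 0.217 ff 60.2
clock: 25.73
tool_pos: [0.5233, 0.0603, 0.1104]
eef_rot: [0.538, 0.843, -0.0, 0.0]
contact_force: [-1.9, -2.9, 3.1]
opening: 0.219
finger_force: 60.0
t 25.73 p [0.5233 0.0603 0.1104] xang 114.87 tilt [ 0.0004 -0.0004] q7 -0.393 F [-1.9 -2.9  3.1] M [-0.74  0.58  0.05] op 0.219 ff 60.0
clock: 25.98
tool_pos: [0.5233, 0.0602, 0.1103]
eef_rot: [0.496, 0.869, -0.0, 0.0]
contact_force: [-2.9, -3.1, 2.6]
opening: 0.22
finger_force: 60.0
t 25.98 p [0.5233 0.0602 0.1103] xang 120.59 tilt [ 0.0003 -0.0005] q7 -0.323 F [-2.9 -3.1  2.6] M [-0.83  0.48  0.07] op 0.22 ff 60.0
```

```bash
python3 -m inch '-1 0 0 -.001 0 0 0;-1 0 0 -.001 0 0 0;-1 0 0 0 0 0 0;-1 0 0 0 0 0 0'
python3 -c "
from bar import *
p,m=pose(); cm=camera_model('wrist'); im,D=snapshot('wrist')
P=bar(im,D,cm); print(np.median(P[:,2]))"
```

```text
clock: 26.37
tool_pos: [0.5226, 0.0602, 0.1107]
eef_rot: [0.495, 0.869, -0.001, -0.001]
contact_force: [0.6, -1.7, -24.3]
opening: 0.222
finger_force: 60.0
t 26.37 p [0.5226 0.0602 0.1107] xang 120.67 tilt [-0.0021 -0.0002] q7 -0.32 F [  0.6  -1.7 -24.3] M [-0.5  -0.58 -0.03] op 0.222 ff 60.0
0.1291740442890888
```

```bash
python3 -m inch '-1 0 0 .001 0 0 0;-1 0 0 0 0 0 -.05;-1 0 0 0 0 0 -.03;-1 0 0 0 0 0 0'
python3 -c "
from h import *
p,m=pose()"
python3 -m inch '-1 0 0 0 0 0 -.05;-1 0 0 0 0 0 -.03;-1 0 0 0 0 0 0'
python3 -c "
from h import *
p,m=pose()"
python3 -m inch '-1 0 0 0 0 0 -.05;-1 0 0 0 0 0 -.03;-1 0 0 0 0 0 0'
python3 -c "
from h import *
p,m=pose(); im,D=snapshot('wrist'); save('pics/w9.png',im)"
```

```text
clock: 26.75
tool_pos: [0.5228, 0.0603, 0.1109]
eef_rot: [0.459, 0.888, -0.0, -0.0]
contact_force: [0.5, -2.6, -19.3]
opening: 0.216
finger_force: 60.0
t 26.75 p [0.5228 0.0603 0.1109] xang 125.34 tilt [-0.001  -0.0004] q7 -0.263 F [  0.5  -2.6 -19.3] M [-0.55 -0.19  0.05] op 0.216 ff 60.0
clock: 27.0
tool_pos: [0.5233, 0.0604, 0.112]
eef_rot: [0.423, 0.906, -0.0, 0.0]
contact_force: [-1.7, -2.2, -6.9]
opening: 0.217
finger_force: 60.0
t 27.0 p [0.5233 0.0604 0.112 ] xang 129.9 tilt [ 0.0007 -0.0006] q7 -0.205 F [-1.7 -2.2 -6.9] M [-0.88  0.34  0.03] op 0.217 ff 60.0
clock: 27.25
tool_pos: [0.5236, 0.0604, 0.1121]
eef_rot: [0.387, 0.922, 0.0, 0.001]
contact_force: [-2.0, -4.0, -1.0]
opening: 0.22
finger_force: 60.0
t 27.25 p [0.5236 0.0604 0.1121] xang 134.46 tilt [ 0.0014 -0.0004] q7 -0.147 F [-2. -4. -1.] M [-0.96  0.34  0.02] op 0.22 ff 60.0
```

View pics/w9.png

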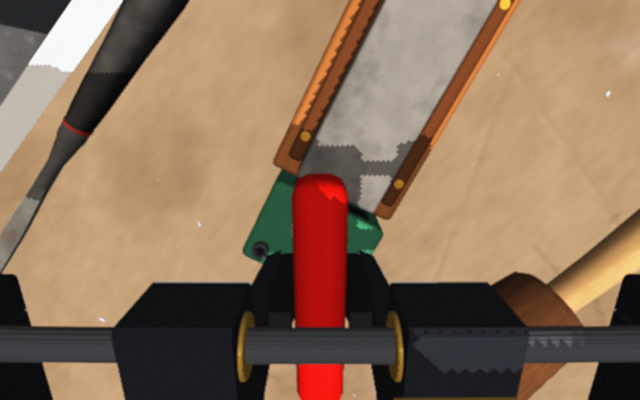

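The view shows the bar aligned with the gripper and the stone back near the head. The key crept up about 1.5 mm while I turned, so it's starting to free. I'll pull again.

```bash
python3 -m inch '-1 0 0 -.001 0 0 0;-1 0 0 -.001 0 0 0;-1 0 0 0 0 0 0;-1 0 0 0 0 0 0'
python3 -c "
from h import *
p,m=pose()"
python3 -m inch '-1 0 0 0 0 0 -.05;-1 0 0 0 0 0 -.03;-1 0 0 0 0 0 0'
python3 -c "
from h import *
p,m=pose()"
python3 -m inch '-1 0 0 0 0 0 -.05;-1 0 0 0 0 0 -.03;-1 0 0 0 0 0 0'
python3 -c "
from h import *
p,m=pose()"
```

```text
clock: 27.63
tool_pos: [0.5233, 0.0606, 0.1134]
eef_rot: [0.387, 0.922, 0.0, 0.0]
contact_force: [-1.8, -3.3, -3.1]
opening: 0.216
finger_force: 60.0
t 27.63 p [0.5233 0.0606 0.1134] xang 134.46 tilt [ 0.0005 -0.0001] q7 -0.144 F [-1.8 -3.3 -3.1] M [-0.94  0.26 -0.01] op 0.216 ff 60.0
clock: 27.88
tool_pos: [0.5234, 0.0605, 0.1133]
eef_rot: [0.35, 0.937, 0.0, 0.0]
contact_force: [-0.8, -3.5, -3.2]
opening: 0.216
finger_force: 60.0
t 27.88 p [0.5234 0.0605 0.1133] xang 139.08 tilt [0.0005 0.0001] q7 -0.083 F [-0.8 -3.5 -3.2] M [-1.02  0.17 -0.09] op 0.216 ff 60.0
clock: 28.13
tool_pos: [0.5233, 0.0604, 0.1132]
eef_rot: [0.312, 0.95, 0.0, 0.0]
contact_force: [-1.1, -3.9, -2.1]
opening: 0.219
finger_force: 60.0
t 28.13 p [0.5233 0.0604 0.1132] xang 143.64 tilt [ 0.0002 -0.    ] q7 -0.023 F [-1.1 -3.9 -2.1] M [-1.04  0.15 -0.04] op 0.219 ff 60.0
```

```bash
python3 -m inch '-1 0 0 .001 0 0 0;-1 0 0 .001 0 0 0;-1 0 0 .001 0 0 0;-1 0 0 0 0 0 0'
python3 -c "
from h import *
p,m=pose()"
python3 -m inch '-1 0 0 0 0 0 .1;-1 0 0 0 0 0 .1;-1 0 0 0 0 0 .1;-1 0 0 0 0 0 .1;-1 0 0 0 0 0 .1;-1 0 0 0 0 0 .1;-1 0 0 0 0 0 .1;-1 0 0 0 0 0 .1;-1 0 0 0 0 0 0'
python3 -c "
from h import *
p,m=pose()"
python3 -m inch '-1 0 0 0 0 0 .1;-1 0 0 0 0 0 .1;-1 0 0 0 0 0 .1;-1 0 0 0 0 0 .1;-1 0 0 0 0 0 .1;-1 0 0 0 0 0 .1;-1 0 0 0 0 0 .1;-1 0 0 0 0 0 .1;-1 0 0 0 0 0 0'
python3 -c "
from h import *
p,m=pose()"
```

```text
clock: 28.47
tool_pos: [0.5232, 0.0605, 0.1101]
eef_rot: [0.312, 0.95, -0.0, 0.0]
contact_force: [-1.9, -4.9, -1.3]
opening: 0.222
finger_force: 60.0
t 28.47 p [0.5232 0.0605 0.1101] xang 143.62 tilt [ 0.0001 -0.0003] q7 -0.029 F [-1.9 -4.9 -1.3] M [-1.17  0.13 -0.08] op 0.222 ff 60.0
clock: 29.22
tool_pos: [0.523, 0.0613, 0.1099]
eef_rot: [0.658, 0.753, 0.0, -0.0]
contact_force: [-1.6, -2.4, -3.7]
opening: 0.217
finger_force: 59.9
t 29.22 p [0.523  0.0613 0.1099] xang 97.71 tilt [-0.0001  0.0003] q7 -0.602 F [-1.6 -2.4 -3.7] M [-0.89  0.21 -0.02] op 0.217 ff 59.9
clock: 29.97
tool_pos: [0.5235, 0.0614, 0.11]
eef_rot: [0.899, 0.439, 0.001, -0.0]
contact_force: [-1.0, -3.2, -4.0]
opening: 0.214
finger_force: 60.0
t 29.97 p [0.5235 0.0614 0.11  ] xang 52.03 tilt [0.0008 0.0008] q7 -1.106 F [-1.  -3.2 -4. ] M [-0.73  0.14  0.05] op 0.214 ff 60.0
```

```bash
python3 -m inch '-1 0 0 0 0 0 .1;-1 0 0 0 0 0 .1;-1 0 0 0 0 0 .05;-1 0 0 0 0 0 0'
python3 -c "
from h import *
p,m=pose()"
python3 -m inch '-1 0 0 0 0 0 .05;-1 0 0 0 0 0 .05;-1 0 0 0 0 0 .05;-1 0 0 0 0 0 0'
python3 -c "
from h import *
p,m=pose()"
python3 -m inch '-1 0 0 0 0 0 .05;-1 0 0 0 0 0 .04;-1 0 0 0 0 0 0'
python3 -c "
from h import *
p,m=pose()"
python3 -m inch '-1 0 0 0 0 0 .05;-1 0 0 0 0 0 0'
python3 -c "
from h import *
p,m=pose()"
```

```text
clock: 30.3
tool_pos: [0.5235, 0.0613, 0.11]
eef_rot: [0.946, 0.325, 0.0, -0.0]
contact_force: [-0.4, -2.4, -5.4]
opening: 0.218
finger_force: 60.1
t 30.3 p [0.5235 0.0613 0.11  ] xang 37.89 tilt [0.0008 0.0007] q7 -1.254 F [-0.4 -2.4 -5.4] M [-0.68  0.14  0.09] op 0.218 ff 60.1
clock: 30.63
tool_pos: [0.5234, 0.0611, 0.11]
eef_rot: [0.967, 0.253, 0.0, -0.0]
contact_force: [1.2, -2.7, -5.9]
opening: 0.219
finger_force: 60.1
t 30.63 p [0.5234 0.0611 0.11  ] xang 29.33 tilt [0.0007 0.0006] q7 -1.342 F [ 1.2 -2.7 -5.9] M [-0.63  0.02  0.25] op 0.219 ff 60.1
clock: 30.88
tool_pos: [0.5234, 0.061, 0.1101]
eef_rot: [0.978, 0.208, 0.0, -0.0]
contact_force: [-0.0, -1.7, -6.6]
opening: 0.22
finger_force: 60.1
t 30.88 p [0.5234 0.061  0.1101] xang 24.03 tilt [0.0005 0.0005] q7 -1.397 F [-0.  -1.7 -6.6] M [-0.55  0.03  0.29] op 0.22 ff 60.1
clock: 31.05
tool_pos: [0.5233, 0.0609, 0.1101]
eef_rot: [0.983, 0.183, 0.0, -0.0]
contact_force: [1.0, -1.5, -6.6]
opening: 0.219
finger_force: 60.1
t 31.05 p [0.5233 0.0609 0.1101] xang 21.14 tilt [0.0004 0.0003] q7 -1.426 F [ 1.  -1.5 -6.6] M [-0.55 -0.03  0.25] op 0.219 ff 60.1
```

```bash
python3 -m inch '-1 0 0 0 0 0 .05;-1 0 0 0 0 0 0'
python3 -c "
from h import *
p,m=pose()"
python3 -m inch '-1 0 0 0 0 0 .05;-1 0 0 0 0 0 0'
python3 -c "
from h import *
p,m=pose()"
python3 -m inch '-1 0 0 0 0 0 .03;-1 0 0 0 0 0 0'
python3 -c "
from h import *
p,m=pose(); im,D=snapshot('wrist'); 
cm=camera_model('wrist'); np.savez('w10.npz',im=im,d=D,v=cm['view'])"
```

```text
clock: 31.22
tool_pos: [0.5233, 0.0609, 0.1101]
eef_rot: [0.987, 0.159, 0.0, -0.0]
contact_force: [0.6, -1.6, -7.5]
opening: 0.221
finger_force: 60.1
t 31.22 p [0.5233 0.0609 0.1101] xang 18.29 tilt [0.0004 0.0003] q7 -1.455 F [ 0.6 -1.6 -7.5] M [-0.52 -0.05  0.3 ] op 0.221 ff 60.1
clock: 31.38
tool_pos: [0.5233, 0.0609, 0.1101]
eef_rot: [0.991, 0.134, 0.0, -0.0]
contact_force: [0.2, -1.9, -8.1]
opening: 0.218
finger_force: 60.1
t 31.38 p [0.5233 0.0609 0.1101] xang 15.43 tilt [0.0003 0.0002] q7 -1.485 F [ 0.2 -1.9 -8.1] M [-0.49 -0.05  0.32] op 0.218 ff 60.1
clock: 31.55
tool_pos: [0.5232, 0.0608, 0.1101]
eef_rot: [0.993, 0.119, 0.0, -0.0]
contact_force: [0.1, -1.6, -8.1]
opening: 0.218
finger_force: 60.2
t 31.55 p [0.5232 0.0608 0.1101] xang 13.64 tilt [0.0001 0.0002] q7 -1.503 F [ 0.1 -1.6 -8.1] M [-0.41 -0.12  0.37] op 0.218 ff 60.2
```

```bash
python3 -m inch '-1 0 0 0 0 0 -.04;-1 0 0 0 0 0 -.04;-1 0 0 0 0 0 0;-1 0 0 0 0 0 0'
python3 -c "
from h import *
p,m=pose()"
python3 -m inch '-1 0 0 0 0 0 -.04;-1 0 0 -.001 0 0 0;-1 0 0 0 0 0 0;-1 0 0 0 0 0 0'
python3 -c "
from h import *
p,m=pose()"
```

```text
clock: 31.93
tool_pos: [0.5232, 0.0607, 0.1101]
eef_rot: [0.987, 0.158, 0.0, -0.0]
contact_force: [0.8, 0.7, -10.5]
opening: 0.221
finger_force: 60.0
t 31.93 p [0.5232 0.0607 0.1101] xang 18.17 tilt [0.     0.0005] q7 -1.457 F [  0.8   0.7 -10.5] M [-0.22 -0.18  0.03] op 0.221 ff 60.0
clock: 32.27
tool_pos: [0.5226, 0.0606, 0.1103]
eef_rot: [0.984, 0.178, -0.001, -0.0]
contact_force: [1.9, -1.5, -22.0]
opening: 0.219
finger_force: 60.0
t 32.27 p [0.5226 0.0606 0.1103] xang 20.47 tilt [-0.0016 -0.0002] q7 -1.433 F [  1.9  -1.5 -22. ] M [-0.11 -0.48  0.07] op 0.219 ff 60.0
```

```bash
python3 -m inch '-1 .0006 .0002 -.001 0 0 0;-1 0 0 0 0 0 0;-1 .0006 .0002 -.001 0 0 0;-1 0 0 0 0 0 0;-1 0 0 0 0 0 0'
python3 -c "
from h import *
p,m=pose()"
python3 -m inch '-1 .0006 .0002 -.001 0 0 0;-1 0 0 0 0 0 0;-1 0 0 0 0 0 0'
python3 -c "
from bar import *
p,m=pose(); cm=camera_model('wrist'); im,D=snapshot('wrist')
P=bar(im,D,cm); print(np.median(P[:,2]),np.median(P[:,2])-p[2])"
```

```text
clock: 32.68
tool_pos: [0.5229, 0.0605, 0.112]
eef_rot: [0.984, 0.178, -0.002, -0.0]
contact_force: [1.1, 0.2, -24.4]
opening: 0.216
finger_force: 60.0
t 32.68 p [0.5229 0.0605 0.112 ] xang 20.48 tilt [-0.0036 -0.0006] q7 -1.432 F [  1.1   0.2 -24.4] M [-0.14 -0.3   0.11] op 0.216 ff 60.0
clock: 32.93
tool_pos: [0.5235, 0.0606, 0.1133]
eef_rot: [0.984, 0.178, -0.002, -0.0]
contact_force: [0.0, -0.5, -24.2]
opening: 0.222
finger_force: 60.0
t 32.93 p [0.5235 0.0606 0.1133] xang 20.48 tilt [-0.0036 -0.0005] q7 -1.432 F [  0.   -0.5 -24.2] M [-0.08 -0.02  0.05] op 0.222 ff 60.0
0.1319700842887379 0.018703976002206982
```

The key is now sliding out with about 24 N of friction, so I'll keep pulling.

```bash
python3 -m inch '-1 0 0 -.001 0 0 0;-1 0 0 -.001 0 0 0;-1 0 0 -.001 0 0 0;-1 0 0 -.001 0 0 0;-1 0 0 0 0 0 0'
python3 -c "
from h import *
p,m=pose()"
python3 -m inch '-1 0 0 -.001 0 0 0;-1 0 0 -.001 0 0 0;-1 0 0 -.001 0 0 0;-1 0 0 -.001 0 0 0;-1 0 0 -.001 0 0 0;-1 0 0 -.001 0 0 0;-1 0 0 0 0 0 0'
python3 -c "
from bar import *
p,m=pose(); cm=camera_model('wrist'); im,D=snapshot('wrist')
P=bar(im,D,cm); print(np.median(P[:,2]),np.median(P[:,2])-p[2])"
```

```text
clock: 33.4
tool_pos: [0.525, 0.0608, 0.1193]
eef_rot: [0.984, 0.178, 0.0, -0.0]
contact_force: [-3.1, 0.3, -8.3]
opening: 0.219
finger_force: 59.9
t 33.4 p [0.525  0.0608 0.1193] xang 20.45 tilt [0.0006 0.0002] q7 -1.432 F [-3.1  0.3 -8.3] M [0.07 0.91 0.03] op 0.219 ff 59.9
clock: 33.98
tool_pos: [0.5261, 0.0605, 0.1248]
eef_rot: [0.984, 0.177, 0.001, 0.0]
contact_force: [-2.0, -0.6, -3.1]
opening: 0.221
finger_force: 60.0
t 33.98 p [0.5261 0.0605 0.1248] xang 20.44 tilt [0.0024 0.0001] q7 -1.432 F [-2.  -0.6 -3.1] M [-0.16  0.33  0.01] op 0.221 ff 60.0
0.1435957880352398 0.01876863548465689
```

```bash
python3 -m inch '-1 0 0 -.01 0 0 0;-1 0 0 -.02 0 0 0;-1 0 0 -.02 0 0 0;-1 0 0 -.02 0 0 0;-1 0 0 -.015 0 0 0;-1 0 0 0 0 0 0;-1 0 0 0 0 0 0'
python3 - <<'E'
from bar import *
p,m=pose(); cm=camera_model('wrist'); im,D=snapshot('wrist'); v=cm["view"].copy()
def off(im,D,p,m):
    P=bar(im,D,cm); L=(P-p)@m; L=L[np.abs(L[:,2]+.0187)<.004]
    print("far end x",np.percentile(L[:,0],99.5),"y mid",(np.percentile(L[:,1],1)+np.percentile(L[:,1],99))/2)
    q=L[:,0]>.02; k=np.polyfit(L[q,0],L[q,2],1); print("slope z/x",k[0])
off(im,D,p,m)
d=np.load("w3.npz"); cm["view"]=d["v"]; off(d["im"],d["d"],d["p"],R.from_euler("z",120.14,degrees=True).as_matrix()@np.diag([1,-1,-1.]))
to(p,m,[.505,-.315,p[2]])
E
```

```text
clock: 34.62
tool_pos: [0.5262, 0.0608, 0.2103]
eef_rot: [0.984, 0.178, 0.002, 0.0]
contact_force: [-0.8, 0.4, -3.9]
opening: 0.215
finger_force: 60.0
t 34.62 p [0.5262 0.0608 0.2103] xang 20.45 tilt [0.0037 0.0006] q7 -1.425 F [-0.8  0.4 -3.9] M [ 0.   -0.02 -0.  ] op 0.215 ff 60.0
far end x 0.047974326408017375 y mid -0.000513315278258702
slope z/x 0.03355832655463303
far end x 0.04809372250926462 y mid -0.00011165554401959283
slope z/x 0.03719844071464822
shift [-1.511e-01  3.447e-01 -3.000e-04]
```

```bash
python3 -m inch '-1 -.0068 .0157 0 0 0 0;-1 -.0137 .03136 0 0 0 0;-1 -.0137 .03136 0 0 0 0;-1 -.0137 .03136 0 0 0 0;-1 -.0137 .03136 0 0 0 0;-1 -.0137 .03136 0 0 0 0;-1 -.0137 .03136 0 0 0 0;-1 -.0137 .03136 0 0 0 0;-1 -.0137 .03136 0 0 0 0;-1 -.0137 .03136 0 0 0 0;-1 -.0137 .03136 0 0 0 0;-1 -.0068 .0157 0 0 0 0;-1 0 0 0 0 0 0;-1 0 0 0 0 0 0;-1 0 0 0 0 0 0'
python3 - <<'E'
from h import *
p,m=pose(); to(p,m,[.5056,-.315,.21],20.45)
im,D=snapshot("top"); np.savez("top2.npz",im=im,d=D); d=np.load("top.npz")["im"]
cm=camera_model("top")
g=lambda i:cv2.cvtColor(i,cv2.COLOR_RGB2GRAY).astype(np.float32)
A,B=g(d),g(im)
def shift(u0,u1,v0,v1):
    a=A[v0:v1,u0:u1]; b=B[v0-6:v1+6,u0-8:u1+8]
    f=6; a=cv2.resize(a,None,fx=f,fy=f,interpolation=cv2.INTER_CUBIC); b=cv2.resize(b,None,fx=f,fy=f,interpolation=cv2.INTER_CUBIC)
    r_=cv2.matchTemplate(b,a,cv2.TM_CCOEFF_NORMED); _,s,_,l=cv2.minMaxLoc(r_); print((l[0]-48)/f,(l[1]-36)/f,s)
shift(236,288,204,224); shift(288,308,192,216); shift(228,300,190,235)
x=np.hstack([cv2.resize(i[180:245,215:315],None,fx=4,fy=4,interpolation=cv2.INTER_CUBIC) for i in(d,im)]); save("pics/cmp.png",x)
E
```

```text
clock: 35.92
tool_pos: [0.5043, -0.3136, 0.208]
eef_rot: [0.984, 0.178, -0.001, -0.001]
contact_force: [0.1, 0.5, -3.7]
opening: 0.215
finger_force: 60.0
t 35.92 p [ 0.5043 -0.3136  0.208 ] xang 20.52 tilt [-0.0017  0.0024] q7 -0.808 F [ 0.1  0.5 -3.7] M [ 0.07 -0.04 -0.  ] op 0.215 ff 60.0
shift [ 0.0008  0.0018 -0.002 ]
rot [-0.0029  0.0007  0.0013]
-1.1666666666666667 0.3333333333333333 0.9653049111366272
0.16666666666666666 0.0 0.8642389178276062
-0.5 0.16666666666666666 0.930923342704773
```

View pics/cmp.png

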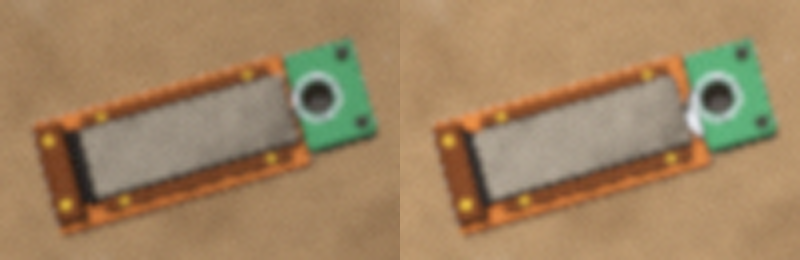

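The comparison shows the stone pushed off the head by roughly 1–2 px, with the white cam now in the gap. Axial edge profiles will give the exact amount, and they cost no robot time.

Run:
```python
from h import *
cm=camera_model("top"); V=cm["view"]
yaw=np.radians(18.3); ax=np.array([-np.sin(yaw),np.cos(yaw)]); px=np.array([np.cos(yaw),np.sin(yaw)])
bore=np.array([.522,.0589])
s=np.arange(0,.23,.0005); w=np.arange(-.016,.0161,.002)
S,W=np.meshgrid(s,w); P=bore+S[...,None]*ax+W[...,None]*px
P3=np.dstack([P,np.full(S.shape,.05)]).reshape(-1,3)
uv,_=cv2.projectPoints(P3,cv2.Rodrigues(V[:3,:3])[0],V[:3,3],cm["intrinsics"],np.array(cm["dist"]))
uv=uv.reshape(*S.shape,2).astype(np.float32)
pr=[]
for f in("top","top2"):
    g=cv2.cvtColor(np.load(f+".npz")["im"],cv2.COLOR_RGB2GRAY).astype(np.float32)
    pr.append(cv2.remap(g,uv[...,0],uv[...,1],cv2.INTER_CUBIC).mean(0))
for q in pr: print(np.round(q[0:460:6]).astype(int).tolist())
for q in pr:
    d=np.gradient(q); i=np.argmin(d[300:400])+300; t=70; 
    seg=q[300:430]; j=300+np.argmax(seg<80); print("edge steepest",s[i],"cross80",s[j])
```

```text
[92, 93, 98, 112, 136, 146, 125, 104, 109, 119, 125, 127, 128, 132, 135, 135, 137, 137, 137, 139, 141, 143, 144, 144, 142, 140, 140, 141, 142, 142, 142, 143, 144, 144, 144, 143, 144, 144, 144, 145, 146, 147, 147, 145, 146, 147, 147, 146, 146, 145, 144, 144, 145, 144, 145, 145, 138, 102, 57, 39, 35, 51, 71, 80, 83, 81, 77, 84, 115, 136, 140, 141, 141, 142, 141, 142, 141]
[103, 103, 109, 122, 150, 170, 178, 179, 163, 137, 131, 136, 139, 142, 145, 146, 149, 151, 152, 152, 152, 155, 157, 159, 159, 158, 156, 156, 156, 157, 157, 157, 158, 159, 159, 160, 160, 159, 159, 159, 160, 161, 162, 163, 161, 161, 161, 163, 162, 162, 162, 160, 159, 159, 160, 160, 161, 160, 140, 90, 52, 57, 78, 89, 92, 92, 87, 95, 128, 151, 155, 156, 156, 157, 157, 157, 156]
edge steepest 0.17200000000000001 cross80 0.17250000000000001
edge steepest 0.1765 cross80 0.178
```

The stone has moved 5 mm toward the buffer and stayed there, which matches the cam being home. Now I'll put the key back in the stand.

```bash
python3 -m inch '-1 .0006 .0014 0 .002 0 0;-1 0 0 0 0 0 0;-1 0 0 .015 0 0 0;-1 0 0 .015 0 0 0;-1 0 0 .01 0 0 0;-1 0 0 0 0 0 0;-1 0 0 0 0 0 0'
python3 -c "
from h import *
p,m=pose(); to(p,m,[.5056,-.315,p[2]],20.45)"
python3 -m inch '-1 0 0 .003 0 0 0;-1 0 0 .003 0 0 0;-1 0 0 .003 0 0 0;-1 0 0 .003 0 0 0;-1 0 0 0 0 0 0'
python3 -c "
from h import *
p,m=pose()"
```

```text
clock: 36.55
tool_pos: [0.5055, -0.3158, 0.1689]
eef_rot: [0.984, 0.178, -0.001, -0.001]
contact_force: [-0.1, -0.2, -3.8]
opening: 0.217
finger_force: 60.0
t 36.55 p [ 0.5055 -0.3158  0.1689] xang 20.49 tilt [-0.0016  0.0024] q7 -0.813 F [-0.1 -0.2 -3.8] M [-0.06 -0.04 -0.  ] op 0.217 ff 60.0
shift [ 0.0004 -0.0007  0.    ]
rot [-0.0028  0.0006  0.0007]
clock: 36.97
tool_pos: [0.5052, -0.3161, 0.1567]
eef_rot: [0.984, 0.178, -0.001, -0.001]
contact_force: [0.2, 0.7, -3.7]
opening: 0.218
finger_force: 60.0
t 36.97 p [ 0.5052 -0.3161  0.1567] xang 20.46 tilt [-0.0015  0.0023] q7 -0.816 F [ 0.2  0.7 -3.7] M [-0.04  0.    0.03] op 0.218 ff 60.0
```

```bash
python3 -m inch '-1 .0005 -.0008 .003 0 0 0;-1 0 0 .004 0 0 0;-1 0 0 .004 0 0 0;-1 0 0 0 0 0 0'
python3 -c "
from h import *
p,m=pose()"
python3 -m inch '-1 0 0 .007 0 0 0;-1 0 0 .008 0 0 0;-1 0 0 .008 0 0 0;-1 0 0 .006 0 0 0;-1 0 0 0 0 0 0;-1 0 0 0 0 0 0'
python3 -c "
from h import *
p,m=pose()"
```

```text
clock: 37.3
tool_pos: [0.5051, -0.315, 0.1453]
eef_rot: [0.984, 0.178, -0.001, -0.002]
contact_force: [-0.0, 0.3, -3.7]
opening: 0.22
finger_force: 60.0
t 37.3 p [ 0.5051 -0.315   0.1453] xang 20.46 tilt [-0.0022  0.0027] q7 -0.819 F [-0.   0.3 -3.7] M [ 0.01  0.01 -0.03] op 0.22 ff 60.0
clock: 37.8
tool_pos: [0.5054, -0.3151, 0.1166]
eef_rot: [0.984, 0.178, -0.001, -0.001]
contact_force: [0.5, 0.6, -3.3]
opening: 0.22
finger_force: 60.0
t 37.8 p [ 0.5054 -0.3151  0.1166] xang 20.46 tilt [-0.0017  0.0024] q7 -0.824 F [ 0.5  0.6 -3.3] M [ 0.02 -0.03 -0.02] op 0.22 ff 60.0
```

```bash
python3 -m inch '-1 0 0 .005 0 0 0;-1 0 0 .004 0 0 0;-1 0 0 .002 0 0 0;-1 0 0 0 0 0 0;-1 0 0 0 0 0 0'
python3 -c "
from h import *
p,m=pose()"
python3 -m inch '0 0 0 0 0 0 0;0.3 0 0 0 0 0 0;.6 0 0 0 0 0 0;.6 0 0 0 0 0 0;.6 0 0 0 0 0 0;.6 0 0 0 0 0 0;.6 0 0 0 0 0 0;.6 0 0 0 0 0 0'
python3 -m inch '.6 0 0 -.01 0 0 0;.6 0 0 -.03 0 0 0;.6 0 0 -.03 0 0 0;.6 0 0 -.03 0 0 0;.6 0 0 -.03 0 0 0;.6 0 0 0 0 0 0;.6 0 0 0 0 0 0'
python3 - <<'E'
from h import *
p,m=pose(); cm=camera_model("wrist"); im,D=snapshot("wrist"); save("pics/w11.png",im); I=im.astype(int)
k=(I[...,0]>120)&(I[...,1]<70)&(I[...,2]<70)&(D>0)
v,u=np.nonzero(k); P=np.array([world(cm,a,b,d=D[b,a]) for a,b in zip(u,v)])
print(len(P),np.percentile(P[:,2],[5,50,95])); Q=P[(P[:,2]>.11)&(P[:,2]<.14)]
print(cv2.minAreaRect((Q[:,:2]*1000).astype(np.float32)))
c=Q.mean(0); print(np.linalg.lstsq(np.c_[Q[:,:2]-c[:2],np.ones(len(Q))],Q[:,2],rcond=None)[0])
E
```

```text
clock: 38.22
tool_pos: [0.5056, -0.3152, 0.1062]
eef_rot: [0.984, 0.178, -0.0, -0.001]
contact_force: [0.9, -0.8, -4.3]
opening: 0.219
finger_force: 60.0
t 38.22 p [ 0.5056 -0.3152  0.1062] xang 20.45 tilt [-0.0008  0.0019] q7 -0.826 F [ 0.9 -0.8 -4.3] M [ 0.02 -0.01  0.04] op 0.219 ff 60.0
clock: 38.88
tool_pos: [0.5057, -0.3152, 0.1063]
eef_rot: [0.984, 0.178, -0.0, -0.001]
contact_force: [-0.6, 0.8, 0.5]
opening: 0.789
finger_force: 0.0
clock: 39.47
tool_pos: [0.5068, -0.3161, 0.2388]
eef_rot: [0.984, 0.177, 0.002, 0.001]
contact_force: [-0.2, 0.1, -1.0]
opening: 0.8
finger_force: 0.0
t 39.47 p [ 0.5068 -0.3161  0.2388] xang 20.45 tilt [ 0.0036 -0.0006] q7 -0.802 F [-0.2  0.1 -1. ] M [ 0.03  0.03 -0.01] op 0.8 ff 0.0
2731 [0.12014549 0.12304284 0.12443594]
((508.4793701171875, -314.6342468261719), (94.3907470703125, 19.303701400756836), 20.694677352905273)
[-0.01255225 -0.01370068  0.12278749]
```

The key is fully seated: its bar top is at 0.123 m, the same as at the start, and it stands upright. The gripper is clear of it.

```bash
python3 -c "
from plant import r
print(r.finish_job())"
```

```text
the job is handed in; nothing more can be done
None
```

I handed the job in at about 39 s, with the key back upright and fully down in its stand and the stone moved about 5 mm toward the buffer; I couldn't read the buffer squeeze directly. The key jammed at the hard stop, so I had to unwind and retighten the screw, leaving it up to about 9° short of the stop.

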